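Clear the calibration bed and set out the transducers

TASK

Get the calibration bed ready for the next run: with the orange scraper, drive all the scrap lodged in its T-slot out of the open end into the green pan, hang the scraper back in its stand, and leave the bottle, cups and weights alone. Sort the transducers by their rods without shifting the rods: once the slot is clear, those with the rod pulled out, still to be tested, go on the bed, lying flat with the housing centred and square across the slot; those with the rod pushed in are finished and go on the oak shelf, side by side in one neat row along its middle, square to its long edge.

Things in the scene. Friction and masses are not known exactly. Their poses are not given: they have to be found in the camera images.
- bed: steel bed, fixed, 300 mm long (own x), 130 mm wide (y), flat top 68 mm above the bench; origin on the bench under its centre. A T-slot runs along x in mid-width: mouth 22 mm wide, 22 mm deep, under it an undercut 37 mm wide, 16 mm high; slot floor 30 mm above the bench. Closed at -x by a blue end plate, open at +x over the pan. Scraps lie between x = -65 and +150 mm, the closed end is free.
- pan: green open chip pan, 200 mm (x) by 130 mm (y), walls 24 mm high and 4 mm thick, fixed on the bench against the open end of the bed, same axes as the bed. Origin on the bench under its centre, 252 mm from the bed's origin along the bed's +x. What is pushed off the slot's end falls in.
- scrap1: bar offcut of brass or copper, 60 x 30 x 12 mm, 0.18 kg, lying flat in the undercut of the bed's T-slot with its length along the slot; wider than the slot's mouth, seen through it from above. Origin at its centre. It may be absent.
- scrap2: bar offcut of brass or copper, 60 x 30 x 12 mm, 0.18 kg, lying flat in the undercut of the bed's T-slot with its length along the slot; wider than the slot's mouth, seen through it from above. Origin at its centre. It may be absent.
- scrap3: bar offcut of brass or copper, 60 x 30 x 12 mm, 0.18 kg, lying flat in the undercut of the bed's T-slot with its length along the slot; wider than the slot's mouth, seen through it from above. Origin at its centre. It may be absent.
- scraper: scraper, 0.3 kg, symmetrical. Orange handle 90 (x) x 22 (y) x 45 mm high on a steel shoe 70 x 44 x 6 mm; under it a steel blade 16 mm wide (y), 10 mm thick (x), 35 mm long. Origin: centre of the shoe's underside; z up; handle spans z = 6 to 51 mm, grip it across its width. With the shoe on the bed's top the blade goes through the mouth to 3 mm above the slot floor and pushes scraps along x.
- blade_tip (a point): middle of the lower end of the scraper's blade, 35 mm below the scraper's origin
- stand: oak stand of the scraper, fixed: 110 mm (x) by 72 mm (y), 50 mm high, with a channel 26 mm wide and 44 mm deep along its x axis. Origin on the bench under its centre. The scraper hangs in it with the blade in the channel and the shoe on top, so the scraper's origin is 50 mm above the stand's, handle along the channel.
- shelf: low oak bench shelf with a grey mat, fixed: board 150 mm deep (own x) and 270 mm long (own y), its top 60 mm above the bench. Origin on the bench under its centre. The row runs along its y, each transducer lying along its x.
- T1: transducer, may be absent, 0.22 kg: square aluminium housing 110 mm long, 28 x 28 mm, blue end caps; a sliding 8 mm rod with a red 16 mm tip at its +x end, a 12 mm brass gland at its -x end. Origin at the housing's centre, 14 mm above what it lies on; x along the housing to the rod. Starts flat on the bench, rod roughly away from the robot.
- T2: transducer, may be absent, 0.22 kg: square aluminium housing 110 mm long, 28 x 28 mm, blue end caps; a sliding 8 mm rod with a red 16 mm tip at its +x end, a 12 mm brass gland at its -x end. Origin at the housing's centre, 14 mm above what it lies on; x along the housing to the rod. Starts flat on the bench, rod roughly away from the robot.
- T3: transducer, may be absent, 0.22 kg: square aluminium housing 110 mm long, 28 x 28 mm, blue end caps; a sliding 8 mm rod with a red 16 mm tip at its +x end, a 12 mm brass gland at its -x end. Origin at the housing's centre, 14 mm above what it lies on; x along the housing to the rod. Starts flat on the bench, rod roughly away from the robot.
- T4: transducer, may be absent, 0.22 kg: square aluminium housing 110 mm long, 28 x 28 mm, blue end caps; a sliding 8 mm rod with a red 16 mm tip at its +x end, a 12 mm brass gland at its -x end. Origin at the housing's centre, 14 mm above what it lies on; x along the housing to the rod. Starts flat on the bench, rod roughly away from the robot.
- T5: transducer, may be absent, 0.22 kg: square aluminium housing 110 mm long, 28 x 28 mm, blue end caps; a sliding 8 mm rod with a red 16 mm tip at its +x end, a 12 mm brass gland at its -x end. Origin at the housing's centre, 14 mm above what it lies on; x along the housing to the rod. Starts flat on the bench, rod roughly away from the robot.
- T1_rod (a joint): how far that transducer's rod is pulled out (m): 0 to 0.004 is pushed in (red tip against the end cap, 13 to 17 mm past the housing), 0.036 to 0.044 is pulled out (tip end about 53 mm past it). The rod stays where it is left; about 4 N moves it.
- T2_rod (a joint): how far that transducer's rod is pulled out (m): 0 to 0.004 is pushed in (red tip against the end cap, 13 to 17 mm past the housing), 0.036 to 0.044 is pulled out (tip end about 53 mm past it). The rod stays where it is left; about 4 N moves it.
- T3_rod (a joint): how far that transducer's rod is pulled out (m): 0 to 0.004 is pushed in (red tip against the end cap, 13 to 17 mm past the housing), 0.036 to 0.044 is pulled out (tip end about 53 mm past it). The rod stays where it is left; about 4 N moves it.
- T4_rod (a joint): how far that transducer's rod is pulled out (m): 0 to 0.004 is pushed in (red tip against the end cap, 13 to 17 mm past the housing), 0.036 to 0.044 is pulled out (tip end about 53 mm past it). The rod stays where it is left; about 4 N moves it.
- T5_rod (a joint): how far that transducer's rod is pulled out (m): 0 to 0.004 is pushed in (red tip against the end cap, 13 to 17 mm past the housing), 0.036 to 0.044 is pulled out (tip end about 53 mm past it). The rod stays where it is left; about 4 N moves it.
- weights: bystander: stepped steel weight, 72 mm across, 80 mm high, loose
- cups: bystander: stack of white paper cups, 76 mm across, 100 mm high, loose
- oil: bystander: white plastic bottle with a red cap, 48 mm across, 110 mm high, loose
Mind the look-alikes: they are no part of the job. Leave any purple look-alike of the T1 alone.

How it is judged:
On the way, in this order (a step that is already met when the one before it is completed fails the run):
1. the scraper's blade is down in the T-slot (x of blade_tip in the frame of bed between -0.15 and 0.15 m and y of blade_tip in the frame of bed between -0.012 and 0.012 m and z of blade_tip in the frame of bed below 0.046 m), for 0.2 s.
2. all scrap is out of the slot and in the pan (x of scrap1 in the frame of pan between -0.078 and 0.098 m and y of scrap1 in the frame of pan between -0.064 and 0.064 m and z of each of scrap1, scrap2, scrap3 in the frame of pan below 0.035 m and x of scrap2 in the frame of pan between -0.078 and 0.098 m and y of scrap2 in the frame of pan between -0.064 and 0.064 m and x of scrap3 in the frame of pan between -0.078 and 0.098 m and y of scrap3 in the frame of pan between -0.064 and 0.064 m), for 0.2 s.
3. after that, every transducer with its rod out is laid across the bed (y of T4 in the frame of bed between -0.015 and 0.015 m and x of T4 in the frame of bed between -0.13 and 0.13 m and z of T4 in the frame of bed between 0.077 and 0.087 m and angle between the x axis of each of T4, T5 and the y axis of bed, either way round below 0.17 rad and y of T5 in the frame of bed between -0.015 and 0.015 m and x of T5 in the frame of bed between -0.13 and 0.13 m and z of T5 in the frame of bed between 0.077 and 0.087 m), for 0.2 s.
At the end, for the whole second after the job is handed in: Scrap in pan, scraper upright in its stand. Rod-out units flat on the bed, across the slot within 10 deg, centred within 15 mm, 130 mm from its middle at most; rod-in ones on the shelf, square within 10 deg, 15 mm of its long centre line, 115 mm of its middle. Rods unshifted, all at rest (all of step 2 and all of step 3 and x of scraper in the frame of stand between -0.035 and 0.035 m and y of scraper in the frame of stand between -0.009 and 0.009 m and z of scraper in the frame of stand between 0.045 and 0.055 m and angle between scraper's own z axis and vertical below 0.1 rad and x of T1 in the frame of shelf between -0.015 and 0.015 m and y of T1 in the frame of shelf between -0.115 and 0.115 m and z of T1 in the frame of shelf between 0.069 and 0.079 m and angle between the x axis of each of T1, T2, T3 and the x axis of shelf, either way round below 0.17 rad and linear speed of each of T1, T2, T3, T4, T5 below 0.02 m/s and value of joint each of T1_rod, T2_rod, T3_rod below 0.012 m and x of T2 in the frame of shelf between -0.015 and 0.015 m and y of T2 in the frame of shelf between -0.115 and 0.115 m and z of T2 in the frame of shelf between 0.069 and 0.079 m and x of T3 in the frame of shelf between -0.015 and 0.015 m and y of T3 in the frame of shelf between -0.115 and 0.115 m and z of T3 in the frame of shelf between 0.069 and 0.079 m and value of joint each of T4_rod, T5_rod above 0.028 m); the robot touches nothing.
It fails at once if the weights pushed aside by more than 30 mm (distance of weights from where it was at the start of the episode above 0.03 m).
It fails at once if the cups pushed aside by more than 30 mm (distance of cups from where it was at the start of the episode above 0.03 m).
It fails at once if the oil pushed aside by more than 30 mm (distance of oil from where it was at the start of the episode above 0.03 m).
Of scrap1, scrap2, scrap3 only 2 to 3 are there at a start; the rules pass over those that are not, and their reading is None.
Of T1, T2, T3, T4, T5 only 4 to 5 are there at a start; the rules pass over those that are not, and their reading is None.
At some moment in a run one of T1, T2, T3, T4, T5 may be knocked a few centimetres aside while the robot is not near it.
Once in a run the grip may slacken for a moment while it holds something.
It also fails if it takes over 208 s, if anything falls off the work surface, if the arm or the gripper's body presses on something with over 40 N, if the wrist force passes 120 N, or if a joint passes its speed limit or range.

ROBOT

A 6-joint arm with a two-finger parallel gripper is mounted at the origin on the work surface. World frame = base frame: x ahead of the robot, y to its left, z up, the work surface at z = 0. Lengths are in m, angles in rad, forces in N, time in s.
With the tool pointing down it reaches from about 0.35 to 0.775 m from the base axis. Payload 5.5 kg.
Tool frame: the origin (TCP) lies midway between the tips of the shut fingers; the grasp point (between the pads) lies 19 mm behind it (env.hold_point_z is the distance from the TCP to the grasp point, in m); z points along the fingers, y is the line along which they close (so a half turn about z gives the same grasp; the last joint's range is limited). The gripper opens to 85 mm and grips with 20 to 120 N. Pads are 22 mm wide; open, the fingers measure 114 mm over their backs; the gripper's body (76 mm by 85 mm) begins 54 mm behind the grasp point. The pads swing forward as they close: fully open they stand 13 mm farther back than shut.
Start: joints at [-1.44, 0.313, 0.046, 1.304, 0, 1.431], TCP at [0.154, -0.554, 0.231] pointing down, gripper open.
Joint ranges: [-2.76, 2.76], [-0.86, 1.69], [-1.03, 1.26], [-2.2, 2.34], [-1.47, 1.5], [-3.14, 3.14]. Speed limits (rad/s): [2.57, 2.57, 3.14, 3.14, 3.14, 3.14].

INTERFACE

Orientations are given as a unit quaternion [w, x, y, z].
In Python, from workcell import env, read_camera gives the robot as it stands. The module is installed in compiled form; this text tells all that it offers.
- The arm moves only by the tool carry_out, never from a script. Its argument "moves" is a list of rows, each an object of numbers: "tx", "ty", "tz": the shift along the world's x, y, z in cm; "wx", "wy", "wz": the turn, a rotation vector about the world's x, y, z in rad; "claw": the closure, from -1 (fully open) to 1 (shut). A call has 1 to 8 rows; each row shifts and turns the commanded pose from where the row before left it; what a row does not reach is not made up. A row lasts 1/8 s, in which the tool goes at most 62.5 mm and 10.7 degrees, less where a joint would pass 70% of its speed; a pose out of reach is approached as far as the arm can. A call is refused whole if a number of a shift passes 6.25 or a number of a turn 0.188, either way. A call with a gripper value outside its range is refused whole. The fingers move at their own pace and stop on an object; "newtons" is the grip in N (left out, the last holds). Time passes only in rows, so rows that do not move let the fingers close. It gives the time, the measured TCP pose, the force, the opening and the grip force at its end, in the units of the state.
- env.get_state(): the state, without advancing time (a new reading comes with each control period).
- read_camera(name): name is "side" or "top"; returns a dict with "image" (384x512x3 uint8, blue, green, red), "z_map" (384x512 float32, m along the optical axis (not along the pixel's ray), 0 where there is no reading), "fx", "fy", "cx", "cy" (pixels), "k1" (the pictures are not rectified: a ray, as slopes to the right and down, at radius r is drawn at 1 + k1 r^2 times it, then the intrinsics apply), "camera_from_world" (4x4, takes a point from world to camera coordinates). Camera axes: x right, y down, z forward; pixel columns grow to the right and rows downward; lengths in m; the calibration is good to about 2 mm. A picture is of the moment at which its call begins.
- env.hand_in(): hands the job in; it is judged then, once.
The state is a dict: "clock": time; "joint_pos": joint angles; "qvel": joint speeds; "tau": joint torques, N m; "tcp_pos": TCP position; "orientation": TCP orientation; "wrist_force": force on the tool from outside, world axes, zero at the start; "ft_torque": the same for the moment, N m; "finger_gap": finger opening in m; "grip_force": force on a finger pad.
Only numpy, scipy, OpenCV 4.12 (cv2) and the standard library are available. Lean on these libraries where they do the work, as an engineer would, in place of code of your own. Each camera call takes 0.05 s, during which the arm holds its last target. There are 200 camera calls.

## Working session

There is one attempt and no reset: what is moved stays moved. The work goes in short steps, Python scripts to look and compute and a tool call to move; the robot and the scene stay as the last step left them, time stands still between calls to the robot, and variables do not carry over. Pictures are saved under pics/ and viewed, at most 14 in all, crops included, and the job is handed in when it is done.

Besides the shell and the picture viewer there is one more tool, called by a JSON object that holds its "method" and its "body", one argument or row to a line. carry_out: Moves the arm, as the interface text tells. Its arguments: {"type":"object","properties":{"moves":{"type":"array","items":{"type":"object","properties":{"tx":{"type":"number"},"ty":{"type":"number"},"tz":{"type":"number"},"wx":{"type":"number"},"wy":{"type":"number"},"wz":{"type":"number"},"claw":{"type":"number"}}}},"newtons":{"type":"number"}},"required":["moves"]}

```bash
mkdir -p pics; cat > h.py <<'E'
import numpy as np, cv2
from workcell import env, read_camera
def grab(n,name=None):
    c=read_camera(n)
    if name: cv2.imwrite('pics/'+name+'.png',c['image'])
    return c
def K(c): return np.array([[c['fx'],0,c['cx']],[0,c['fy'],c['cy']],[0,0,1.]]),np.array([c['k1'],0,0,0,0.])
def rays(c,uv):
    k,d=K(c); p=cv2.undistortPointsIter(np.float64(uv).reshape(-1,1,2),k,d,None,None,(3,50,1e-9)).reshape(-1,2)
    return np.c_[p,np.ones(len(p))]
def onplane(c,uv,z):
    T=np.linalg.inv(c['camera_from_world']); r=rays(c,uv)@T[:3,:3].T; o=T[:3,3]
    return o+r*((z-o[2])/r[:,2])[:,None]
def bydepth(c,uv):
    T=np.linalg.inv(c['camera_from_world']); r=rays(c,uv); q=np.int32(np.round(uv)).reshape(-1,2)
    d=c['z_map'][q[:,1],q[:,0]]; return (r*d[:,None])@T[:3,:3].T+T[:3,3]
def proj(c,P):
    k,d=K(c); T=c['camera_from_world']; import cv2 as v
    return v.projectPoints(np.float64(P).reshape(-1,1,3),v.Rodrigues(T[:3,:3])[0],T[:3,3],k,d)[0].reshape(-1,2)
E
python3 - <<'E'
from h import *
print(env.get_state()); print(env.hold_point_z)
for n in('top','side'):
    c=grab(n,n+'0'); print(n,c['fx'],c['cx'],c['cy'],c['k1'],np.linalg.inv(c['camera_from_world']).round(3))
    cv2.imwrite(f'pics/{n}0b.png',cv2.resize(c['image'],(800,600),interpolation=cv2.INTER_CUBIC))
    np.save(n+'0.npy',c,allow_pickle=True)
E
```

```text
{'clock': 0.0, 'joint_pos': array([-1.43959592e+00,  3.13995503e-01,  4.49816248e-02,  1.30360446e+00,
        1.29167612e-05,  1.43120272e+00]), 'qvel': array([-0.00141763, -0.00078964,  0.00106246,  0.00095818,  0.001439  ,
       -0.00049415]), 'tau': array([ 2.83234685e-04, -4.80629110e+01,  2.98531008e+01,  1.94560160e-02,
       -2.48688120e-04, -5.31401952e-06]), 'tcp_pos': array([ 0.15374106, -0.55353515,  0.23041274]), 'orientation': array([-9.10971579e-04,  9.90847410e-01,  1.34983632e-01,  1.02814432e-05]), 'wrist_force': array([ 0.40501591,  0.37998291, -0.22685464]), 'ft_torque': array([ 0.01142708, -0.02248352,  0.0212651 ]), 'grip_force': 0.0, 'finger_gap': 0.08539171894168679}
0.0187
top 485.82896064137833 256.18825662639694 185.53384813731378 0.022090738207781086 [[-0.03  -0.997  0.072  0.388]
 [-1.     0.029 -0.006  0.058]
 [ 0.004 -0.072 -0.997  1.356]
 [ 0.     0.     0.     1.   ]]
side 387.9470602072147 254.30667641255934 184.76082525382006 -0.04141572596919114 [[ 0.999 -0.032  0.033  0.434]
 [-0.046 -0.667  0.744 -0.77 ]
 [-0.002 -0.744 -0.668  0.776]
 [ 0.     0.     0.     1.   ]]
```

View pics/top0b.png

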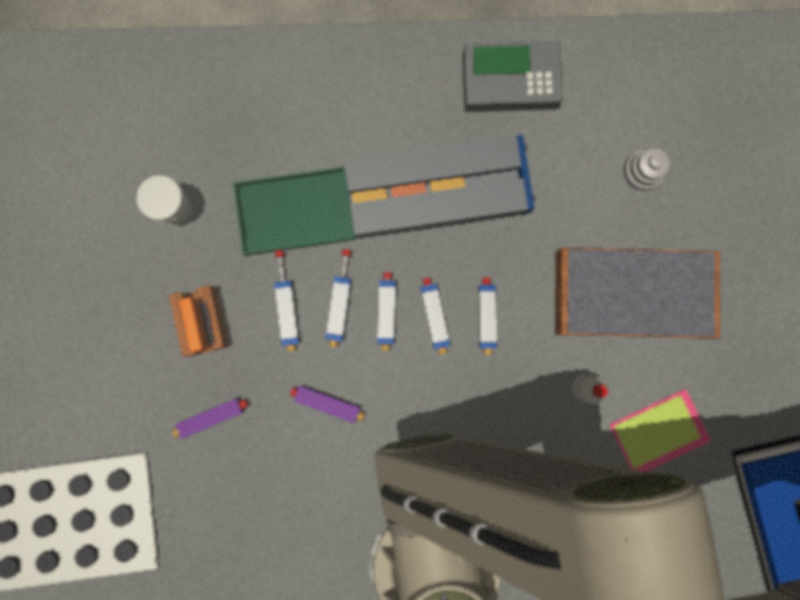

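View pics/side0b.png

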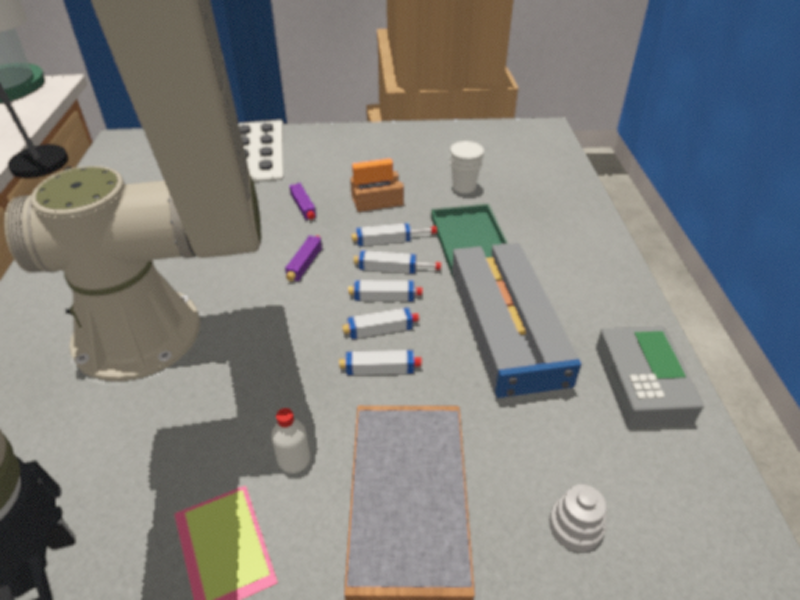

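The top picture (800x600) shows three scraps in the slot at about (370,196), (408,190) and (448,184), with the open end of the bed to the left (world +y). The scraper is in its stand at (195,322) and the shelf is at (640,292). Rod-out transducers are at u=285 and 340. Rod-in ones are at u=386, 435 and 487. The purple look-alikes are at (210,417) and (328,403).

```bash
cat >> h.py <<'E'
def hsv(c): return cv2.cvtColor(c['image'],cv2.COLOR_BGR2HSV).astype(int)
def blobs(m,amin=15):
    m=np.uint8(m); n,l,s,ce=cv2.connectedComponentsWithStats(m)
    return [(s[i,4],ce[i],np.argwhere(l==i)[:,::-1].astype(np.float32)) for i in range(1,n) if s[i,4]>=amin]
E
python3 - <<'E'
from h import *
np.set_printoptions(precision=4,suppress=True)
for n in('top','side'):
    c=np.load(n+'0.npy',allow_pickle=True).item(); H=hsv(c); h,s,v=H[...,0],H[...,1],H[...,2]
    for nm,m,z in [('blue',(h>105)&(h<125)&(s>120)&(v>50),.014),('red',((h<6)|(h>174))&(s>140)&(v>60),.014),
       ('orange',(h>5)&(h<17)&(s>150)&(v>80),.095),('yel',(h>13)&(h<28)&(s>110)&(v>90),.042),('green',(h>68)&(h<90)&(s>70),.024),
       ('white',(s<35)&(v>150),.028)]:
        for a,ce,p in blobs(m):
            if a>3000: continue
            r=cv2.minAreaRect(p); D=bydepth(c,[ce])[0]
            print(n,nm,a,ce.round(1),'plane',onplane(c,[ce],z)[0][:2],'depth',D,'box',np.array(r[1]).round(1),round(r[2],1))
E
```

```text
top blue 131 [335.7 109.3] plane [ 0.693  -0.1786] depth [ 0.681  -0.1693  0.0667] box [46.5  4.6] 81.1
top blue 15 [218.8 178.5] plane [0.5081 0.1532] depth [0.5066 0.152  0.0303] box [8. 1.] -0.0
top blue 15 [180.8 181.5] plane [0.503  0.2585] depth [0.5018 0.2563 0.0288] box [1. 8.] 90.0
top blue 17 [311.2 183.5] plane [ 0.4867 -0.1025] depth [ 0.4856 -0.1007  0.0292] box [1. 8.] 90.0
top blue 15 [186.1 218.1] plane [0.4013 0.2459] depth [0.4012 0.2438 0.0285] box [2. 8.] 90.0
top blue 15 [282.2 220.1] plane [ 0.3881 -0.0187] depth [ 0.3881 -0.0178  0.0283] box [1.4 8.2] 78.7
top blue 18 [312.  220.5] plane [ 0.3845 -0.1007] depth [ 0.3846 -0.099   0.0284] box [1. 8.] 90.0
top blue 2157 [497.4 327.4] plane [ 0.0827 -0.5891] depth [ 0.0981 -0.5566  0.0815] box [80. 37.] 76.8
top red 51 [383.8 249.9] plane [ 0.2986 -0.2943] depth [ 0.305  -0.2691  0.11  ] box [6. 8.] 90.0
top red 18 [155.1 258.2] plane [0.2947 0.3325] depth [0.2953 0.3308 0.0223] box [4. 4.] 90.0
top orange 382 [121.8 207.5] plane [0.433  0.3999] depth [0.4329 0.3991 0.0977] box [35.9 12. ] 78.7
top yel 139 [285.8 1
[... 4425 characters left out ...]
 146.3] plane [0.6228 0.2476] depth [0.6282 0.2768 0.0024] box [35.7 40.3] 76.0
side white 858 [28.4 64.2] plane [-0.5202  0.9339] depth [-0.5585  1.0025 -0.0021] box [24. 53.] 45.0
side white 416 [ 5.1 88.1] plane [-0.5281  0.7075] depth [-0.5654  0.7649 -0.001 ] box [45. 15.] 90.0
side white 1200 [79.2 99.7] plane [-0.1856  0.5888] depth [-0.2091  0.6404 -0.0004] box [54. 34.] 0.0
side white 1468 [315.3 198.6] plane [ 0.6372 -0.0033] depth [ 0.6264 -0.0443  0.0679] box [85.5 21.5] 67.4
side white 165 [183.7 280.6] plane [ 0.2954 -0.2555] depth [ 0.3043 -0.2884  0.0758] box [19. 11.] 0.0
side white 34 [ 18.3 380.9] plane [ 0.0018 -0.4683] depth [-0.0154 -0.4563 -0.0017] box [ 3.6 11.2] 63.4
```

```bash
python3 - <<'E'
from h import *
np.set_printoptions(precision=4,suppress=True)
C={n:np.load(n+'0.npy',allow_pickle=True).item() for n in('top','side')}
def cloud(c):
    v,u=np.mgrid[0:384,0:512]; uv=np.c_[u.ravel(),v.ravel()].astype(np.float32)
    return bydepth(c,uv)
def fit(P,nm):
    r=cv2.minAreaRect((P[:,:2]*1000).astype(np.float32)); print(nm,len(P),'c',np.array(r[0]).round(1),'size',np.array(r[1]).round(1),'ang',round(r[2],1),'zmed',np.median(P[:,2]).round(4), 'mean',P.mean(0))
for n,c in C.items():
    P=cloud(c); H=hsv(c).reshape(-1,3); h,s,v=H.T
    x,y,z=P.T
    box=lambda a,b,cc,d,e,f:(x>a)&(x<b)&(y>cc)&(y<d)&(z>e)&(z<f)
    b=box(.55,.78,-.2,.14,.0635,.0725)&~((h>105)&(h<125)&(s>100))
    fit(P[b],n+' bedtop')
    # slot axis: mean of inner edges per y slice
    fit(P[box(.55,.78,.1,.38,-.01,.035)&(h>65)&(h<92)&(s>60)],n+' pan')
    fit(P[box(.3,.6,-.55,-.18,.055,.065)],n+' shelf')
    fit(P[box(.3,.6,.3,.5,.044,.054)&(s>60)],n+' stand+shoe')
    fit(P[box(.3,.6,.3,.5,.08,.12)&(h>3)&(h<20)&(s>120)],n+' handle')
    fit(P[box(.6,.72,-.2,.16,.035,.052)&(h>3)&(h<28)&(s>90)],n+' scraps')
    for k,(a,bb) in enumerate([(.2,.3),(.12,.19),(.04,.11),(-.05,.03),(-.15,-.06)]):
        w=box(.36,.54,a,bb,.02,.036)&(s<50)&(v>120); fit(P[w],n+f' T{k}')
        q=box(.36,.58,a,bb,.005,.04)&((h<8)|(h>170))&(s>110); print('   red tip',P[q].mean(0) if q.any() else None,q.sum())
c=C['top']; im=c['image'][85:255,90:340]; cv2.imwrite('pics/crop.png',cv2.resize(im,(800,544),interpolation=cv2.INTER_CUBIC))
E
```

```text
top bedtop 4133 c [662.9 -21.1] size [131.4 311.6] ang 6.6 zmed 0.0685 mean [ 0.6617 -0.0176  0.0684]
top pan 3135 c [631.7 234.6] size [128.3 195.5] ang 6.5 zmed 0.0054 mean [0.6344 0.2363 0.0063]
top shelf 5206 c [ 421.4 -356.5] size [269.1 243.2] ang 87.4 zmed 0.0605 mean [ 0.4662 -0.3576  0.0605]
top stand+shoe 462 c [441.4 404.1] size [109.8  76.4] ang 11.4 zmed 0.0505 mean [0.4445 0.4027 0.0503]
top handle 358 c [433.4 399.8] size [89.5 24.1] ang 13.1 zmed 0.1007 mean [0.4339 0.3981 0.0992]
top scraps 440 c [659.7  31. ] size [ 18.8 196.4] ang 6.9 zmed 0.043 mean [0.6603 0.0311 0.0431]
top T0 345 c [463.8 252.5] size [136.5  28.2] ang 6.1 zmed 0.0285 mean [0.4519 0.251  0.0285]
   red tip [0.5573 0.2629 0.0214] 21
top T1 343 c [468.7 158.2] size [ 27.9 137.1] ang 80.4 zmed 0.0287 mean [0.4561 0.1602 0.0287]
   red tip [0.555  0.1441 0.0212] 17
top T2 334 c [447.2  76.4] size [ 27.5 112.1] ang 87.9 zmed 0.0288 mean [0.4462 0.076  0.0288]
   red tip [0.5132 0.0723 0.0221] 17
top T3 343 c [432.2 -10.3] size [102.  28.] ang 10.7 zmed 0.0285 mean [ 0.4373 -0.0092  0.0285]
   red tip
[... 745 characters left out ...]
n [0.6636 0.0206 0.0423]
side T0 201 c [443.3 249.5] size [100.9  34.7] ang 5.8 zmed 0.0277 mean [0.448  0.2467 0.0269]
   red tip [0.5557 0.2582 0.0179] 16
side T1 232 c [464.7 157.3] size [ 33.8 136.2] ang 78.6 zmed 0.0277 mean [0.455  0.1563 0.0271]
   red tip [0.5528 0.1392 0.0181] 12
side T2 275 c [452.7  74.2] size [ 33.6 128.9] ang 88.5 zmed 0.028 mean [0.444  0.0726 0.0274]
   red tip [0.5107 0.0655 0.0184] 15
side T3 297 c [430.3 -12.4] size [101.1  30.8] ang 10.5 zmed 0.028 mean [ 0.4353 -0.0137  0.0274]
   red tip [ 0.499  -0.0033  0.0184] 17
side T4 364 c [ 433.1 -102. ] size [ 32.4 110.8] ang 89.4 zmed 0.0279 mean [ 0.4323 -0.1056  0.0274]
   red tip [ 0.496  -0.1077  0.0192] 21
```

View pics/crop.png

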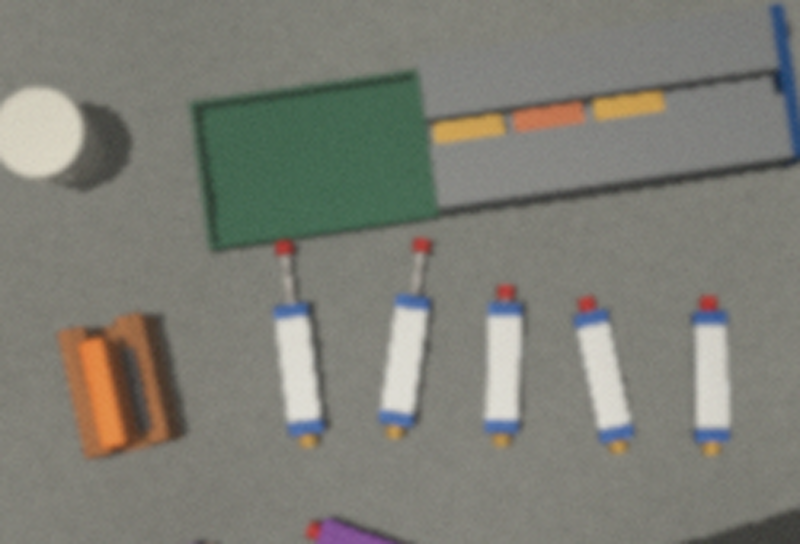

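The crop shows two transducers with thin rods visible (tips at crop (285,247) and (421,245)) and three with tips against their caps. The mouth shows as a dark line along the scraps. Next I'll refine the axes.

```bash
cat >> h.py <<'E'
def cloud(c):
    v,u=np.mgrid[0:384,0:512]; return bydepth(c,np.c_[u.ravel(),v.ravel()].astype(np.float32))
def yaw(P):
    q=P[:,:2]-P[:,:2].mean(0); w,V=np.linalg.eigh(q.T@q); a=np.degrees(np.arctan2(V[1,1],V[0,1])); return (a+90)%180-90
E
python3 - <<'E'
from h import *
np.set_printoptions(precision=4,suppress=True)
for n in('top','side'):
    c=np.load(n+'0.npy',allow_pickle=True).item(); P=cloud(c); h,s,v=hsv(c).reshape(-1,3).T; x,y,z=P.T
    box=lambda a,b,cc,d,e,f:(x>a)&(x<b)&(y>cc)&(y<d)&(z>e)&(z<f)
    hd=box(.3,.6,.3,.5,.095,.108)&(h>3)&(h<20)&(s>120); print(n,'handle',P[hd].mean(0),yaw(P[hd]))
    sh=np.uint8(box(.3,.6,-.55,-.18,.055,.065).reshape(384,512)); b=max(blobs(sh),key=lambda t:t[0])
    idx=(b[2][:,1]*512+b[2][:,0]).astype(int); r=cv2.minAreaRect((P[idx,:2]*1000).astype(np.float32)); print('shelf',r,P[idx].mean(0))
    # bed: profiles
    bt=box(.55,.78,-.2,.14,.0635,.0725)&~((h>105)&(h<125)&(s>100)); Q=P[bt]
    ax=np.radians(96.7); ex=np.array([np.cos(ax),np.sin(ax)]); ey=np.array([-ex[1],ex[0]]); c0=np.array([.661,-.0155])
    for a in(-.13,-.11,-.09,-.07,-.05,0,.05,.1,.13):
        t=(Q[:,:2]-c0)@ex; w=(Q[:,:2]-c0)@ey; k=abs(t-a)<.012; ww=np.sort(w[k])*1000
        i=np.argmax(np.diff(ww)); print(a,'edges',ww[0].round(1),ww[i].round(1),ww[i+1].round(1),ww[-1].round(1))
    print('ends',np.percentile((Q[:,:2]-c0)@ex,[0,.5,99.5,100]))
    bl=P[box(.55,.8,-.2,.0,.03,.12)&(h>105)&(h<125)&(s>100)]; print('plate',np.percentile((bl[:,:2]-c0)@ex,[2,50,98]),np.percentile((bl[:,:2]-c0)@ey,[1,99]),bl[:,2].max())
    for k,(a,bb) in enumerate([(.2,.3),(.12,.19),(.04,.11),(-.05,.03),(-.15,-.06)]):
        w=box(.36,.54,a,bb,.024,.036)&(s<50)&(v>130); print('T',k,P[w].mean(0),yaw(P[w]),end=' ')
        bq=P[box(.36,.54,a,bb,.02,.036)&(h>100)&(h<125)&(s>100)]; m=bq[:,0]>.45
        f,g=bq[m].mean(0),bq[~m].mean(0); print('caps mid',(f+g)/2,'yaw',np.degrees(np.arctan2(f[1]-g[1],f[0]-g[0])))
E
```

```text
top handle [0.4338 0.3994 0.1013] 11.913833505959701
shelf ((466.9322814941406, -359.0115966796875), (269.4994201660156, 149.98573303222656), 86.88817596435547) [ 0.4665 -0.3578  0.0605]
-0.13 edges -66.3 -11.7 9.9 64.3
-0.11 edges -66.2 -11.9 10.1 64.2
-0.09 edges -66.4 -11.0 9.5 63.7
-0.07 edges -66.6 -11.5 9.4 64.1
-0.05 edges -66.6 -11.9 10.4 64.2
0 edges -66.6 -11.4 9.3 64.5
0.05 edges -65.6 -10.7 9.6 63.7
0.1 edges -66.2 -11.7 9.6 63.9
0.13 edges -66.8 -11.4 9.9 64.1
ends [-0.1616 -0.1604  0.1486  0.1501]
plate [-0.1596 -0.1547 -0.1499] [-0.0622  0.0632] 0.07450859974672808
T 0 [0.451  0.2516 0.029 ] 5.899146284197656 caps mid [0.4514 0.2505 0.0292] yaw 6.387930554419489
T 1 [0.4557 0.1606 0.0291] -9.368102145364219 caps mid [0.4561 0.1605 0.0291] yaw -9.150013688905515
T 2 [0.4465 0.0761 0.0291] -3.356790116144623 caps mid [0.4471 0.0763 0.0288] yaw -3.4269194919335777
T 3 [ 0.4381 -0.009   0.0288] 10.232953609435071 caps mid [ 0.4377 -0.0088  0.029 ] yaw 9.708015701621555
T 4 [ 0.4354 -0.1013  0.0286] 0.00911028875646025 caps mid [ 0.4342 -0.1     0.0288] yaw -1.1325011506767
[... 411 characters left out ...]
0 10.9 66.4
0.1 edges -64.6 -9.4 11.6 65.6
0.13 edges -65.3 -10.2 11.4 66.0
ends [-0.1615 -0.1562  0.1481  0.1528]
plate [-0.1642 -0.1617 -0.1522] [-0.0601  0.0649] 0.0717471978551214
T 0 [0.4476 0.2485 0.028 ] 6.418074257663704 caps mid [0.4493 0.2445 0.0269] yaw 6.6435244796474455
T 1 [0.4548 0.158  0.0279] -8.226484872368928 caps mid [0.4533 0.1543 0.0271] yaw -9.790078259264893
T 2 [0.4438 0.0738 0.028 ] -2.069494871876202 caps mid [0.4449 0.07   0.0274] yaw -2.517464775140872
T 3 [ 0.4351 -0.0125  0.028 ] 9.797683571237002 caps mid [ 0.4362 -0.0148  0.0273] yaw 10.802044648272448
T 4 [ 0.4326 -0.1044  0.028 ] 0.12335831175121825 caps mid [ 0.4328 -0.1077  0.0274] yaw -1.3423701858687396
```

{"method": "carry_out", "body": {
  "moves": [
    {"tx": 3.3,"ty": 4.4,"wz": 0.17,"claw": -1},
    {"tx": 3.3,"ty": 4.4,"wz": 0.17},
    {"tx": 3.3,"ty": 4.4,"wz": 0.17},
    {"tx": 3.3,"ty": 4.4,"wz": 0.17},
    {"tx": 3.3,"ty": 4.4,"wz": 0.17},
    {"tx": 3.3,"ty": 4.4,"wz": 0.17},
    {"tx": 3.3,"ty": 4.4,"wz": 0.17},
    {"tx": 3.3,"ty": 4.4,"wz": 0.17}
  ]
}}

```text
invalid input at $.moves[0]: expected keys tx, ty, tz, wx, wy, wz, claw
```

{"method": "carry_out", "body": {
  "moves": [
    {"ty": 5.5,"wz": 0.17},
    {"ty": 5.5,"wz": 0.17},
    {"ty": 5.5,"wz": 0.17},
    {"ty": 5.5,"wz": 0.17},
    {"ty": 5.5,"wz": 0.17},
    {"ty": 5.5,"wz": 0.17},
    {"ty": 5.5,"wz": 0.17},
    {"ty": 5.5,"wz": 0.17}
  ]
}}

```text
invalid input at $.moves[0]: expected keys tx, ty, tz, wx, wy, wz, claw
```

{"method": "carry_out", "body": {
  "moves": [
    {"ty": 4,"tx": 0.4,"wz": 0.09},
    {"ty": 4,"tx": 0.4,"wz": 0.09},
    {"ty": 4,"tx": 0.4,"wz": 0.09},
    {"ty": 4,"tx": 0.4,"wz": 0.09},
    {},
    {}
  ]
}}

```text
invalid input at $.moves[0]: expected keys tx, ty, tz, wx, wy, wz, claw
```

{"method": "carry_out", "body": {
  "moves": [
    {"tx": 3.3,"ty": 4.4,"tz": 0,"wx": 0,"wy": 0,"wz": 0.17,"claw": -1},
    {"tx": 3.3,"ty": 4.4,"tz": 0,"wx": 0,"wy": 0,"wz": 0.17,"claw": -1},
    {"tx": 3.3,"ty": 4.4,"tz": 0,"wx": 0,"wy": 0,"wz": 0.17,"claw": -1},
    {"tx": 3.3,"ty": 4.4,"tz": 0,"wx": 0,"wy": 0,"wz": 0.17,"claw": -1},
    {"tx": 3.3,"ty": 4.4,"tz": 0,"wx": 0,"wy": 0,"wz": 0.17,"claw": -1},
    {"tx": 3.3,"ty": 4.4,"tz": 0,"wx": 0,"wy": 0,"wz": 0.17,"claw": -1},
    {"tx": 3.3,"ty": 4.4,"tz": 0,"wx": 0,"wy": 0,"wz": 0.17,"claw": -1},
    {"tx": 3.3,"ty": 4.4,"tz": 0,"wx": 0,"wy": 0,"wz": 0.17,"claw": -1}
  ]
}}

```text
clock: 1.1
tcp_pos: [0.4185, -0.2004, 0.2311]
orientation: [-0.0, 0.684, 0.73, -0.0]
wrist_force: [1.4, -0.3, -0.1]
finger_gap: 0.0853
grip_force: 0.0
```

{"method": "carry_out", "body": {
  "moves": [
    {"tx": 0,"ty": 5.5,"tz": 0,"wx": 0,"wy": 0,"wz": 0.17,"claw": -1},
    {"tx": 0,"ty": 5.5,"tz": 0,"wx": 0,"wy": 0,"wz": 0.17,"claw": -1},
    {"tx": 0,"ty": 5.5,"tz": 0,"wx": 0,"wy": 0,"wz": 0.17,"claw": -1},
    {"tx": 0,"ty": 5.5,"tz": 0,"wx": 0,"wy": 0,"wz": 0.17,"claw": -1},
    {"tx": 0,"ty": 5.5,"tz": 0,"wx": 0,"wy": 0,"wz": 0.17,"claw": -1},
    {"tx": 0,"ty": 5.5,"tz": 0,"wx": 0,"wy": 0,"wz": 0.17,"claw": -1},
    {"tx": 0,"ty": 5.5,"tz": 0,"wx": 0,"wy": 0,"wz": 0.17,"claw": -1},
    {"tx": 0,"ty": 5.5,"tz": 0,"wx": 0,"wy": 0,"wz": 0.17,"claw": -1}
  ]
}}

```text
clock: 2.1
tcp_pos: [0.4173, 0.2397, 0.2311]
orientation: [-0.0, 0.072, 0.997, -0.0]
wrist_force: [1.0, -0.9, 0.4]
finger_gap: 0.0855
grip_force: 0.0
```

{"method": "carry_out", "body": {
  "moves": [
    {"tx": 0.4,"ty": 4,"tz": 0,"wx": 0,"wy": 0,"wz": 0.09,"claw": -1},
    {"tx": 0.4,"ty": 4,"tz": 0,"wx": 0,"wy": 0,"wz": 0.09,"claw": -1},
    {"tx": 0.4,"ty": 4,"tz": 0,"wx": 0,"wy": 0,"wz": 0.09,"claw": -1},
    {"tx": 0.4,"ty": 4,"tz": 0,"wx": 0,"wy": 0,"wz": 0.09,"claw": -1},
    {"tx": 0,"ty": 0,"tz": 0,"wx": 0,"wy": 0,"wz": 0,"claw": -1},
    {"tx": 0,"ty": 0,"tz": 0,"wx": 0,"wy": 0,"wz": 0,"claw": -1}
  ]
}}

```text
clock: 2.85
tcp_pos: [0.4333, 0.3974, 0.2307]
orientation: [-0.001, -0.104, 0.995, -0.001]
wrist_force: [0.1, 0.2, 0.0]
finger_gap: 0.0856
grip_force: 0.0
```

{"method": "carry_out", "body": {
  "moves": [
    {"tx": 0,"ty": 0.2,"tz": -4,"wx": 0,"wy": 0,"wz": 0,"claw": -1},
    {"tx": 0,"ty": 0,"tz": -4,"wx": 0,"wy": 0,"wz": 0,"claw": -1},
    {"tx": 0,"ty": 0,"tz": -3,"wx": 0,"wy": 0,"wz": 0,"claw": -1},
    {"tx": 0,"ty": 0,"tz": -2.5,"wx": 0,"wy": 0,"wz": 0,"claw": -1},
    {"tx": 0,"ty": 0,"tz": -2,"wx": 0,"wy": 0,"wz": 0,"claw": -1},
    {"tx": 0,"ty": 0,"tz": -1.2,"wx": 0,"wy": 0,"wz": 0,"claw": -1},
    {"tx": 0,"ty": 0,"tz": 0,"wx": 0,"wy": 0,"wz": 0,"claw": -1}
  ]
}}

```text
clock: 3.72
tcp_pos: [0.4334, 0.3988, 0.0639]
orientation: [-0.001, -0.104, 0.995, -0.0]
wrist_force: [0.4, 0.3, 0.3]
finger_gap: 0.0855
grip_force: 0.0
```

{"method": "carry_out", "body": {
  "moves": [
    {"tx": 0,"ty": 0,"tz": 0,"wx": 0,"wy": 0,"wz": 0,"claw": 1},
    {"tx": 0,"ty": 0,"tz": 0,"wx": 0,"wy": 0,"wz": 0,"claw": 1},
    {"tx": 0,"ty": 0,"tz": 0,"wx": 0,"wy": 0,"wz": 0,"claw": 1},
    {"tx": 0,"ty": 0,"tz": 0,"wx": 0,"wy": 0,"wz": 0,"claw": 1},
    {"tx": 0,"ty": 0,"tz": 0,"wx": 0,"wy": 0,"wz": 0,"claw": 1},
    {"tx": 0,"ty": 0,"tz": 0,"wx": 0,"wy": 0,"wz": 0,"claw": 1}
  ],
  "newtons": 80
}}

```text
clock: 4.47
tcp_pos: [0.4342, 0.4002, 0.065]
orientation: [0.001, -0.104, 0.995, 0.0]
wrist_force: [-1.2, -0.4, 6.0]
finger_gap: 0.0211
grip_force: 79.0
```

{"method": "carry_out", "body": {
  "moves": [
    {"tx": 0,"ty": 0,"tz": 1.5,"wx": 0,"wy": 0,"wz": 0,"claw": 1},
    {"tx": 0,"ty": 0,"tz": 2.5,"wx": 0,"wy": 0,"wz": 0,"claw": 1},
    {"tx": 0,"ty": 0,"tz": 3,"wx": 0,"wy": 0,"wz": 0,"claw": 1},
    {"tx": 0,"ty": 0,"tz": 3,"wx": 0,"wy": 0,"wz": 0,"claw": 1},
    {"tx": 0,"ty": 0,"tz": 1,"wx": 0,"wy": 0,"wz": 0,"claw": 1}
  ],
  "newtons": 100
}}

```text
clock: 5.1
tcp_pos: [0.4344, 0.4003, 0.1762]
orientation: [0.001, -0.104, 0.995, 0.001]
wrist_force: [0.8, 0.2, -2.7]
finger_gap: 0.0213
grip_force: 97.8
```

{"method": "carry_out", "body": {
  "moves": [
    {"tx": 1.7,"ty": -3.7,"tz": 0,"wx": 0,"wy": 0,"wz": -0.119,"claw": 1},
    {"tx": 1.7,"ty": -3.7,"tz": 0,"wx": 0,"wy": 0,"wz": -0.119,"claw": 1},
    {"tx": 1.7,"ty": -3.7,"tz": 0,"wx": 0,"wy": 0,"wz": -0.119,"claw": 1},
    {"tx": 1.7,"ty": -3.7,"tz": 0,"wx": 0,"wy": 0,"wz": -0.119,"claw": 1},
    {"tx": 1.7,"ty": -3.7,"tz": 0,"wx": 0,"wy": 0,"wz": -0.119,"claw": 1},
    {"tx": 1.7,"ty": -3.7,"tz": 0,"wx": 0,"wy": 0,"wz": -0.119,"claw": 1},
    {"tx": 1.7,"ty": -3.7,"tz": 0,"wx": 0,"wy": 0,"wz": -0.119,"claw": 1}
  ]
}}

```text
clock: 5.98
tcp_pos: [0.5524, 0.1396, 0.1732]
orientation: [-0.001, 0.309, 0.951, -0.0]
wrist_force: [0.6, 0.3, -3.4]
finger_gap: 0.0208
grip_force: 98.2
```

{"method": "carry_out", "body": {
  "moves": [
    {"tx": 1.7,"ty": -3.7,"tz": 0,"wx": 0,"wy": 0,"wz": -0.119,"claw": 1},
    {"tx": 1.7,"ty": -3.7,"tz": 0,"wx": 0,"wy": 0,"wz": -0.119,"claw": 1},
    {"tx": 1.7,"ty": -3.7,"tz": 0,"wx": 0,"wy": 0,"wz": -0.119,"claw": 1},
    {"tx": 1.7,"ty": -3.7,"tz": 0,"wx": 0,"wy": 0,"wz": -0.119,"claw": 1},
    {"tx": 1.7,"ty": -3.7,"tz": 0,"wx": 0,"wy": 0,"wz": -0.119,"claw": 1},
    {"tx": 1.7,"ty": -3.7,"tz": 0,"wx": 0,"wy": 0,"wz": -0.119,"claw": 1},
    {"tx": 1.7,"ty": -3.6,"tz": 0,"wx": 0,"wy": 0,"wz": -0.116,"claw": 1},
    {"tx": 0,"ty": 0,"tz": 0,"wx": 0,"wy": 0,"wz": 0,"claw": 1}
  ]
}}

```text
clock: 6.98
tcp_pos: [0.6719, -0.1201, 0.1721]
orientation: [-0.001, 0.666, 0.746, -0.001]
wrist_force: [-0.1, 0.8, -3.4]
finger_gap: 0.0205
grip_force: 98.4
```

```bash
python3 - <<'E'
from h import *
np.set_printoptions(precision=4,suppress=True)
st=env.get_state(); print(st['tcp_pos'],st['orientation'],st['wrist_force'],st['ft_torque'])
for n in('top','side'):
    c=grab(n); P=cloud(c); h,s,v=hsv(c).reshape(-1,3).T; x,y,z=P.T
    k=(h>3)&(h<20)&(s>120)&(x>.55)&(x<.8)&(y>-.25)&(y<.05)&(z>.1); print(n,k.sum(),P[k].mean(0) if k.any() else 0, yaw(P[k]) if k.any() else 0)
    u,w=proj(c,[.673,-.115,.12])[0]; im=c['image']; y0,x0=max(0,int(w)-55),max(0,int(u)-75)
    cv2.imwrite(f'pics/m_{n}.png',cv2.resize(im[y0:y0+112,x0:x0+150],None,fx=4,fy=4,interpolation=cv2.INTER_CUBIC)); print(u,w)
a=[cv2.imread(f'pics/m_{n}.png') for n in('top','side')]; a=[cv2.resize(i,(400,300)) for i in a]; cv2.imwrite('pics/m1.png',np.hstack(a))
E
```

```text
[ 0.6719 -0.1201  0.1721] [-0.0008  0.6661  0.7459 -0.0007] [-0.1483  0.8133 -3.4253] [0.0157 0.0523 0.0147]
top 75 [ 0.6608 -0.0747  0.2322] -23.329975478567377
318.17882704759523 108.26588867559364
side 344 [ 0.6706 -0.1449  0.1965] -81.47270610183216
341.4857252171287 202.67427446334042
```

View pics/m1.png

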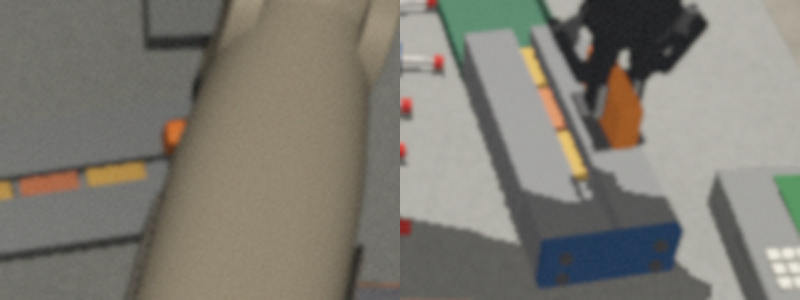

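The side crop shows the gripper holding the orange handle over the closed half of the bed, clear of the scraps; in the top crop the arm hides it. Now I'll lower it carefully.

{"method": "carry_out", "body": {
  "moves": [
    {"tx": 0.15,"ty": 0.5,"tz": -2,"wx": 0,"wy": 0,"wz": 0.004,"claw": 1},
    {"tx": 0,"ty": 0,"tz": -2,"wx": 0,"wy": 0,"wz": 0,"claw": 1},
    {"tx": 0,"ty": 0,"tz": -1,"wx": 0,"wy": 0,"wz": 0,"claw": 1},
    {"tx": 0,"ty": 0,"tz": -0.6,"wx": 0,"wy": 0,"wz": 0,"claw": 1},
    {"tx": 0,"ty": 0,"tz": -0.3,"wx": 0,"wy": 0,"wz": 0,"claw": 1},
    {"tx": 0,"ty": 0,"tz": -0.3,"wx": 0,"wy": 0,"wz": 0,"claw": 1},
    {"tx": 0,"ty": 0,"tz": 0,"wx": 0,"wy": 0,"wz": 0,"claw": 1}
  ]
}}

```text
clock: 7.95
tcp_pos: [0.6734, -0.1122, 0.1125]
orientation: [0.0, 0.663, 0.749, 0.0]
wrist_force: [-1.0, 0.3, -3.2]
finger_gap: 0.0208
grip_force: 99.2
```

{"method": "carry_out", "body": {
  "moves": [
    {"tx": 0,"ty": 0,"tz": -0.6,"wx": 0,"wy": 0,"wz": 0,"claw": 1},
    {"tx": 0,"ty": 0,"tz": -0.6,"wx": 0,"wy": 0,"wz": 0,"claw": 1},
    {"tx": 0,"ty": 0,"tz": -0.6,"wx": 0,"wy": 0,"wz": 0,"claw": 1},
    {"tx": 0,"ty": 0,"tz": -0.5,"wx": 0,"wy": 0,"wz": 0,"claw": 1},
    {"tx": 0,"ty": 0,"tz": -0.3,"wx": 0,"wy": 0,"wz": 0,"claw": 1},
    {"tx": 0,"ty": 0,"tz": -0.2,"wx": 0,"wy": 0,"wz": 0,"claw": 1},
    {"tx": 0,"ty": 0,"tz": 0,"wx": 0,"wy": 0,"wz": 0,"claw": 1}
  ]
}}

```text
clock: 8.82
tcp_pos: [0.6733, -0.1121, 0.0843]
orientation: [-0.0, 0.663, 0.749, 0.0]
wrist_force: [-0.8, 0.3, -2.8]
finger_gap: 0.0207
grip_force: 99.3
```

{"method": "carry_out", "body": {
  "moves": [
    {"tx": -0.14,"ty": 1.2,"tz": 0,"wx": 0,"wy": 0,"wz": 0,"claw": 1},
    {"tx": -0.14,"ty": 1.2,"tz": 0,"wx": 0,"wy": 0,"wz": 0,"claw": 1},
    {"tx": -0.14,"ty": 1.2,"tz": 0,"wx": 0,"wy": 0,"wz": 0,"claw": 1},
    {"tx": -0.14,"ty": 1.2,"tz": 0,"wx": 0,"wy": 0,"wz": 0,"claw": 1},
    {"tx": -0.14,"ty": 1.2,"tz": 0,"wx": 0,"wy": 0,"wz": 0,"claw": 1},
    {"tx": -0.14,"ty": 1.2,"tz": 0,"wx": 0,"wy": 0,"wz": 0,"claw": 1},
    {"tx": -0.14,"ty": 1.2,"tz": 0,"wx": 0,"wy": 0,"wz": 0,"claw": 1},
    {"tx": -0.14,"ty": 1.2,"tz": 0,"wx": 0,"wy": 0,"wz": 0,"claw": 1}
  ]
}}

```text
clock: 9.82
tcp_pos: [0.6622, -0.0156, 0.0845]
orientation: [0.0, 0.663, 0.748, 0.0]
wrist_force: [0.1, -3.0, -2.0]
finger_gap: 0.0209
grip_force: 99.8
```

Smooth so far, with about 3 N of resistance and on axis. I'll continue.

{"method": "carry_out", "body": {
  "moves": [
    {"tx": -0.14,"ty": 1.2,"tz": 0,"wx": 0,"wy": 0,"wz": 0,"claw": 1},
    {"tx": -0.14,"ty": 1.2,"tz": 0,"wx": 0,"wy": 0,"wz": 0,"claw": 1},
    {"tx": -0.14,"ty": 1.2,"tz": 0,"wx": 0,"wy": 0,"wz": 0,"claw": 1},
    {"tx": -0.14,"ty": 1.2,"tz": 0,"wx": 0,"wy": 0,"wz": 0,"claw": 1},
    {"tx": -0.14,"ty": 1.2,"tz": 0,"wx": 0,"wy": 0,"wz": 0,"claw": 1},
    {"tx": -0.14,"ty": 1.2,"tz": 0,"wx": 0,"wy": 0,"wz": 0,"claw": 1},
    {"tx": -0.14,"ty": 1.2,"tz": 0,"wx": 0,"wy": 0,"wz": 0,"claw": 1},
    {"tx": -0.14,"ty": 1.2,"tz": 0,"wx": 0,"wy": 0,"wz": 0,"claw": 1}
  ]
}}

```text
clock: 10.82
tcp_pos: [0.6506, 0.0807, 0.0842]
orientation: [-0.0, 0.663, 0.749, -0.0]
wrist_force: [0.6, -3.2, -2.4]
finger_gap: 0.0208
grip_force: 99.9
```

```bash
python3 - <<'E'
from h import *
st=env.get_state(); print(st['tcp_pos'],st['wrist_force'])
c=grab('side'); u,w=map(int,proj(c,[.65,.12,.06])[0]); t=grab('top'); a,b=map(int,proj(t,[.65,.12,.06])[0])
cr=lambda im,u,w:cv2.resize(im[w-60:w+60,u-80:u+80],(400,300),interpolation=cv2.INTER_CUBIC)
cv2.imwrite('pics/m2.png',np.hstack([cr(t['image'],a,b),cr(c['image'],u,w)]))
E
```

```text
[0.6506335  0.08072178 0.08415732] [ 0.61751036 -3.22380543 -2.39357816]
```

View pics/m2.png

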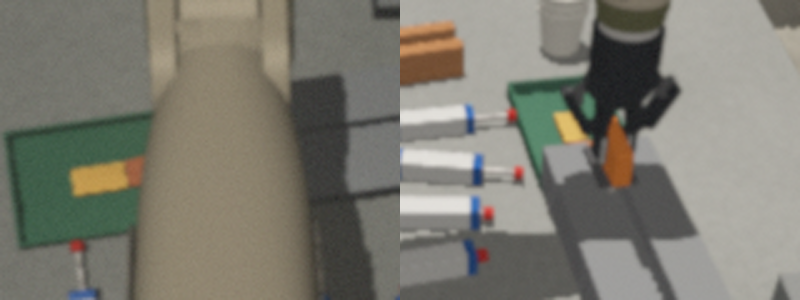

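The first scrap is in the pan (left crop (95,180)) and the second is following.

{"method": "carry_out", "body": {
  "moves": [
    {"tx": -0.14,"ty": 1.2,"tz": 0,"wx": 0,"wy": 0,"wz": 0,"claw": 1},
    {"tx": -0.14,"ty": 1.2,"tz": 0,"wx": 0,"wy": 0,"wz": 0,"claw": 1},
    {"tx": -0.14,"ty": 1.2,"tz": 0,"wx": 0,"wy": 0,"wz": 0,"claw": 1},
    {"tx": -0.14,"ty": 1.2,"tz": 0,"wx": 0,"wy": 0,"wz": 0,"claw": 1},
    {"tx": -0.14,"ty": 1.2,"tz": 0,"wx": 0,"wy": 0,"wz": 0,"claw": 1},
    {"tx": -0.14,"ty": 1.2,"tz": 0,"wx": 0,"wy": 0,"wz": 0,"claw": 1},
    {"tx": 0,"ty": 0,"tz": 0,"wx": 0,"wy": 0,"wz": 0,"claw": 1}
  ]
}}

```text
clock: 11.8
tcp_pos: [0.6427, 0.1517, 0.0846]
orientation: [0.001, 0.663, 0.749, -0.001]
wrist_force: [0.6, -6.5, -1.3]
finger_gap: 0.0207
grip_force: 100.4
```

```bash
python3 - <<'E'
from h import *
st=env.get_state(); print(st['tcp_pos'],st['wrist_force'])
c=grab('side'); u,w=map(int,proj(c,[.65,.18,.06])[0]); t=grab('top'); a,b=map(int,proj(t,[.65,.18,.06])[0])
cr=lambda im,u,w:cv2.resize(im[w-60:w+60,u-80:u+80],(400,300),interpolation=cv2.INTER_CUBIC)
cv2.imwrite('pics/m3.png',np.hstack([cr(t['image'],a,b),cr(c['image'],u,w)]))
E
```

```text
[0.64266523 0.15170217 0.08462764] [ 0.62776714 -6.46221643 -1.28976811]
```

View pics/m3.png

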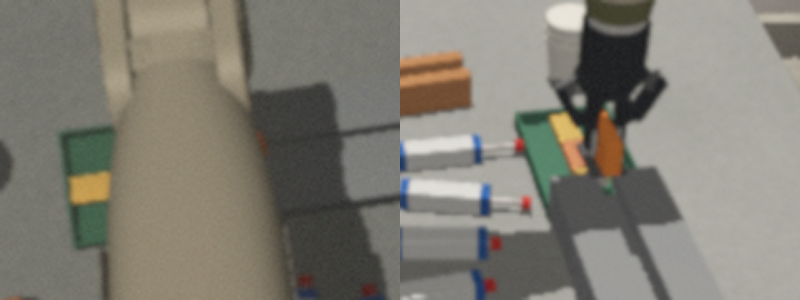

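{"method": "carry_out", "body": {
  "moves": [
    {"tx": 0,"ty": 0,"tz": 2,"wx": 0,"wy": 0,"wz": 0,"claw": 1},
    {"tx": 0,"ty": 0,"tz": 3,"wx": 0,"wy": 0,"wz": 0,"claw": 1},
    {"tx": 0,"ty": 0,"tz": 4,"wx": 0,"wy": 0,"wz": 0,"claw": 1},
    {"tx": -1.74,"ty": 2.07,"tz": 1,"wx": 0,"wy": 0,"wz": 0.138,"claw": 1},
    {"tx": -1.74,"ty": 2.07,"tz": 0,"wx": 0,"wy": 0,"wz": 0.138,"claw": 1},
    {"tx": -1.74,"ty": 2.07,"tz": 0,"wx": 0,"wy": 0,"wz": 0.138,"claw": 1},
    {"tx": -1.74,"ty": 2.07,"tz": 0,"wx": 0,"wy": 0,"wz": 0.138,"claw": 1},
    {"tx": -1.74,"ty": 2.07,"tz": 0,"wx": 0,"wy": 0,"wz": 0.138,"claw": 1}
  ]
}}

```text
clock: 12.9
tcp_pos: [0.5542, 0.2574, 0.1841]
orientation: [-0.001, 0.368, 0.93, 0.001]
wrist_force: [0.2, 0.8, -2.7]
finger_gap: 0.0206
grip_force: 99.8
```

{"method": "carry_out", "body": {
  "moves": [
    {"tx": -1.74,"ty": 2.07,"tz": 0,"wx": 0,"wy": 0,"wz": 0.138,"claw": 1},
    {"tx": -1.74,"ty": 2.07,"tz": 0,"wx": 0,"wy": 0,"wz": 0.138,"claw": 1},
    {"tx": -1.74,"ty": 2.07,"tz": 0,"wx": 0,"wy": 0,"wz": 0.138,"claw": 1},
    {"tx": -1.74,"ty": 2.07,"tz": 0,"wx": 0,"wy": 0,"wz": 0.138,"claw": 1},
    {"tx": -1.74,"ty": 2.07,"tz": 0,"wx": 0,"wy": 0,"wz": 0.138,"claw": 1},
    {"tx": -1.74,"ty": 2.07,"tz": 0,"wx": 0,"wy": 0,"wz": 0.138,"claw": 1},
    {"tx": -1.7,"ty": 2.07,"tz": 0,"wx": 0,"wy": 0,"wz": 0.138,"claw": 1},
    {"tx": 0,"ty": 0,"tz": 0,"wx": 0,"wy": 0,"wz": 0,"claw": 1}
  ]
}}

```text
clock: 13.9
tcp_pos: [0.4319, 0.4024, 0.1842]
orientation: [-0.001, -0.105, 0.995, 0.001]
wrist_force: [-0.5, 0.1, -2.9]
finger_gap: 0.0209
grip_force: 99.7
```

```bash
python3 - <<'E'
from h import *
np.set_printoptions(precision=4,suppress=True)
st=env.get_state(); print(st['tcp_pos'],st['orientation'])
t=grab('top'); s_=grab('side')
u,w=map(int,proj(s_,[.6,.25,.06])[0]); a,b=map(int,proj(t,[.6,.25,.06])[0])
cr=lambda im,u,w:cv2.resize(im[max(0,w-60):max(0,w-60)+120,max(0,u-80):max(0,u-80)+160],(400,300),interpolation=cv2.INTER_CUBIC)
cv2.imwrite('pics/m4.png',np.hstack([cr(t['image'],a,b),cr(s_['image'],u,w)]))
c0=np.array([.6614,-.0155]);ax=np.radians(96.7); ex=np.array([np.cos(ax),np.sin(ax)]); ey=np.array([-ex[1],ex[0]])
for c in(t,s_):
    P=cloud(c); h,s,v=hsv(c).reshape(-1,3).T; x,y,z=P.T
    k=(h>3)&(h<28)&(s>90)&(x>.57)&(x<.7)&(y>-.2)&(y<.34)&(z<.06); Q=P[k]; tt=(Q[:,:2]-c0)@ex; ww=(Q[:,:2]-c0)@ey
    for lo in np.arange(.1,.36,.02):
        j=(tt>lo)&(tt<lo+.02)
        if j.sum()>2: print(round(lo,2),j.sum(),'z',np.median(Q[j,2]).round(4),'y',ww[j].min().round(3),ww[j].max().round(3),'hue',np.median(h[k][j]))
    print()
E
```

```text
[0.4319 0.4024 0.1842] [-0.0008 -0.1047  0.9945  0.0008]
0.16 69 z 0.0169 y -0.018 0.015 hue 20.0
0.18 85 z 0.0171 y -0.019 0.015 hue 20.0
0.2 86 z 0.0163 y -0.019 0.014 hue 20.0
0.22 77 z 0.016 y -0.016 0.014 hue 12.0
0.24 85 z 0.0166 y -0.02 0.014 hue 10.0
0.26 84 z 0.0167 y -0.02 0.014 hue 10.0
0.28 85 z 0.0163 y -0.02 0.015 hue 18.0
0.3 90 z 0.0164 y -0.02 0.016 hue 19.0
0.32 84 z 0.0173 y -0.019 0.015 hue 20.0
0.34 43 z 0.0159 y -0.019 0.016 hue 20.0

0.2 10 z 0.0171 y -0.012 0.01 hue 20.0
0.22 39 z 0.0155 y -0.013 0.015 hue 12.0
0.24 40 z 0.0164 y -0.013 0.016 hue 12.0
0.26 37 z 0.0163 y -0.013 0.016 hue 12.0
0.28 36 z 0.0161 y -0.011 0.017 hue 20.0
0.3 34 z 0.0162 y -0.013 0.017 hue 21.0
0.32 36 z 0.0162 y -0.013 0.018 hue 21.0
0.34 20 z 0.0159 y -0.017 0.019 hue 22.0
```

View pics/m4.png

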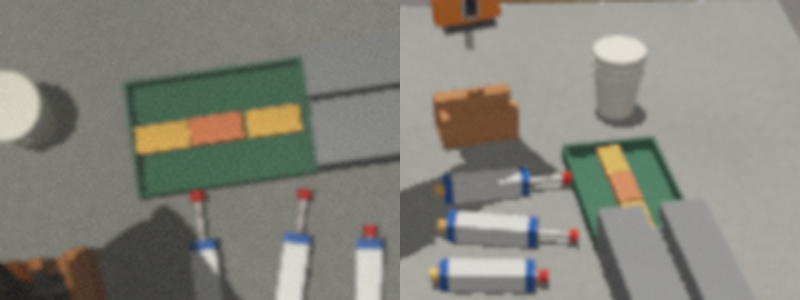

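All three scraps lie flat in the pan (tops at 16.5 mm, bed x from 0.165 to 0.35), and the slot is empty. Next I'll hang the scraper.

{"method": "carry_out", "body": {
  "moves": [
    {"tx": 0.25,"ty": -0.2,"tz": -2,"wx": 0,"wy": 0,"wz": 0,"claw": 1},
    {"tx": 0,"ty": 0,"tz": -3,"wx": 0,"wy": 0,"wz": 0,"claw": 1},
    {"tx": 0,"ty": 0,"tz": -2,"wx": 0,"wy": 0,"wz": 0,"claw": 1},
    {"tx": 0,"ty": 0,"tz": -1,"wx": 0,"wy": 0,"wz": 0,"claw": 1},
    {"tx": 0,"ty": 0,"tz": 0,"wx": 0,"wy": 0,"wz": 0,"claw": 1}
  ]
}}

```text
clock: 14.62
tcp_pos: [0.4366, 0.3978, 0.1038]
orientation: [-0.001, -0.102, 0.995, -0.0]
wrist_force: [-0.1, 0.3, -2.7]
finger_gap: 0.0212
grip_force: 99.8
```

{"method": "carry_out", "body": {
  "moves": [
    {"tx": -0.2,"ty": 0.3,"tz": 0,"wx": 0,"wy": 0,"wz": 0,"claw": 1},
    {"tx": 0,"ty": 0,"tz": -1,"wx": 0,"wy": 0,"wz": 0,"claw": 1},
    {"tx": 0,"ty": 0,"tz": -1,"wx": 0,"wy": 0,"wz": 0,"claw": 1},
    {"tx": 0,"ty": 0,"tz": -1,"wx": 0,"wy": 0,"wz": 0,"claw": 1},
    {"tx": 0,"ty": 0,"tz": -0.6,"wx": 0,"wy": 0,"wz": 0,"claw": 1},
    {"tx": 0,"ty": 0,"tz": -0.2,"wx": 0,"wy": 0,"wz": 0,"claw": 1},
    {"tx": 0,"ty": 0,"tz": 0,"wx": 0,"wy": 0,"wz": 0,"claw": 1}
  ]
}}

```text
clock: 15.5
tcp_pos: [0.4344, 0.4011, 0.0667]
orientation: [-0.0, -0.103, 0.995, -0.0]
wrist_force: [-0.5, -1.2, 0.9]
finger_gap: 0.0208
grip_force: 100.6
```

{"method": "carry_out", "body": {
  "moves": [
    {"tx": 0,"ty": 0,"tz": 0,"wx": 0,"wy": 0,"wz": 0,"claw": -1},
    {"tx": 0,"ty": 0,"tz": 0,"wx": 0,"wy": 0,"wz": 0,"claw": -1},
    {"tx": 0,"ty": 0,"tz": 0,"wx": 0,"wy": 0,"wz": 0,"claw": -1},
    {"tx": 0,"ty": 0,"tz": 0,"wx": 0,"wy": 0,"wz": 0,"claw": -1},
    {"tx": 0,"ty": 0,"tz": 2,"wx": 0,"wy": 0,"wz": 0,"claw": -1},
    {"tx": 0,"ty": 0,"tz": 4,"wx": 0,"wy": 0,"wz": 0,"claw": -1},
    {"tx": 0,"ty": 0,"tz": 4,"wx": 0,"wy": 0,"wz": 0,"claw": -1}
  ]
}}

```text
clock: 16.38
tcp_pos: [0.4344, 0.4011, 0.1671]
orientation: [-0.0, -0.103, 0.995, -0.0]
wrist_force: [0.3, 0.2, -0.4]
finger_gap: 0.0854
grip_force: 0.0
```

{"method": "carry_out", "body": {
  "moves": [
    {"tx": 0.4,"ty": -3.75,"tz": 0,"wx": 0,"wy": 0,"wz": -0.025,"claw": -1},
    {"tx": 0.4,"ty": -3.75,"tz": 0,"wx": 0,"wy": 0,"wz": -0.025,"claw": -1},
    {"tx": 0.4,"ty": -3.75,"tz": 0,"wx": 0,"wy": 0,"wz": -0.025,"claw": -1},
    {"tx": 0.4,"ty": -3.75,"tz": 0,"wx": 0,"wy": 0,"wz": -0.025,"claw": -1},
    {"tx": 0,"ty": 0,"tz": 0,"wx": 0,"wy": 0,"wz": 0,"claw": -1}
  ]
}}

```text
clock: 17.0
tcp_pos: [0.4508, 0.2494, 0.1665]
orientation: [0.0, -0.051, 0.999, -0.0]
wrist_force: [-0.6, 0.3, 0.2]
finger_gap: 0.0855
grip_force: 0.0
```

```bash
cat > tr.py <<'E'
from h import *
np.set_printoptions(precision=4,suppress=True)
st=env.get_state(); q=st['orientation']; print('tcp',st['tcp_pos'],'yaw',np.degrees(2*np.arctan2(q[2],q[1])).round(2))
def rep(n,save=None):
    c=grab(n,save); P=cloud(c); H=hsv(c); h,s,v=H.reshape(-1,3).T; x,y,z=P.T
    # white housings between blue caps (bench, bed or shelf), red tips
    w=(s<60)&(v>105)&(x>.33)&(x<.74)&(y>-.52)&(y<.36)&(((z>.02)&(z<.038))|((z>.086)&(z<.106)))
    for a,ce,p in blobs(w.reshape(384,512),60):
        i=(p[:,1]*512+p[:,0]).astype(int); print(n,a,P[i].mean(0),'yaw',round(yaw(P[i]),1),np.array(cv2.minAreaRect((P[i,:2]*1000).astype(np.float32))[1]).round(0))
    r=((h<8)|(h>170))&(s>110)&(z<.12)&(x>.3)&(x<.85)&(y>-.55)&(y<.36)
    for a,ce,p in blobs(r.reshape(384,512),6):
        i=(p[:,1]*512+p[:,0]).astype(int); print(n,' red',a,P[i].mean(0))
    k=(h>3)&(h<20)&(s>120)&(x>.3)&(x<.6)&(y>.3)&(y<.5)&(z>.085)
    if k.any(): print(n,' handle',k.sum(),P[k].mean(0),yaw(P[k]),P[k,2].max())
    return c
if __name__=='__main__':
    for n in('top','side'): rep(n,'t_'+n)
E
python3 tr.py
```

```text
tcp [0.4508 0.2494 0.1665] yaw 185.89
top 92 [ 0.6748 -0.3778  0.0243] yaw 40.2 [71. 42.]
top 568 [ 0.666  -0.0137  0.0307] yaw -83.3 [ 17. 298.]
top 290 [0.4531 0.0745 0.0286] yaw 1.1 [27. 88.]
top 357 [ 0.4362 -0.1015  0.0283] yaw -1.7 [ 29. 102.]
top 346 [ 0.4376 -0.0092  0.0285] yaw 10.4 [90. 28.]
top 159 [0.4266 0.2478 0.0285] yaw -0.2 [42. 29.]
top  red 22 [0.5572 0.2633 0.0206]
top  red 11 [0.5555 0.1444 0.0219]
top  red 18 [0.5136 0.0726 0.0202]
top  red 17 [0.5001 0.0037 0.022 ]
top  red 19 [ 0.4976 -0.1018  0.0205]
top  red 47 [ 0.3077 -0.2691  0.11  ]
side 101 [0.6544 0.2976 0.024 ] yaw -43.6 [ 98. 194.]
side 196 [0.4485 0.247  0.0271] yaw 5.1 [92. 33.]
side 224 [0.4511 0.1564 0.0273] yaw -11.3 [ 33. 101.]
side 173 [ 0.6692 -0.0084  0.0305] yaw -83.3 [  9. 266.]
side 262 [0.4442 0.0727 0.0273] yaw -2.6 [35. 88.]
side 301 [ 0.4353 -0.0138  0.0274] yaw 10.5 [93. 32.]
side 365 [ 0.4332 -0.1058  0.0275] yaw -0.2 [32. 91.]
side 281 [ 0.6759 -0.4128  0.0265] yaw -33.1 [48. 69.]
side  red 18 [0.5559 0.2612 0.0157]
side  red 12 [0.5528 0.1401 0.0147]
side  red 15 [0.5107 0.0663 0.0177]
side  red 17 [ 0.499  -0.0029  0.018 ]
side  red 23 [ 0.496  -0.1068  0.0166]
side  red 73 [ 0.3064 -0.2758  0.1071]
side  handle 104 [0.4185 0.3901 0.0961] 10.049217666527994 0.10375479331962123
```

{"method": "carry_out", "body": {
  "moves": [
    {"tx": 0,"ty": 0.15,"tz": -4,"wx": 0,"wy": 0,"wz": 0.005,"claw": -1},
    {"tx": 0,"ty": 0,"tz": -4,"wx": 0,"wy": 0,"wz": 0,"claw": -1},
    {"tx": 0,"ty": 0,"tz": -4,"wx": 0,"wy": 0,"wz": 0,"claw": -1},
    {"tx": 0,"ty": 0,"tz": -2.5,"wx": 0,"wy": 0,"wz": 0,"claw": -1},
    {"tx": 0,"ty": 0,"tz": -1.3,"wx": 0,"wy": 0,"wz": 0,"claw": -1},
    {"tx": 0,"ty": 0,"tz": -0.5,"wx": 0,"wy": 0,"wz": 0,"claw": -1},
    {"tx": 0,"ty": 0,"tz": 0,"wx": 0,"wy": 0,"wz": 0,"claw": -1}
  ]
}}

```text
clock: 17.98
tcp_pos: [0.4511, 0.2533, 0.0038]
orientation: [0.0, -0.056, 0.998, 0.0]
wrist_force: [0.5, -0.1, 1.0]
finger_gap: 0.0856
grip_force: 0.0
```

{"method": "carry_out", "body": {
  "moves": [
    {"tx": 0,"ty": 0,"tz": 0,"wx": 0,"wy": 0,"wz": 0,"claw": 1},
    {"tx": 0,"ty": 0,"tz": 0,"wx": 0,"wy": 0,"wz": 0,"claw": 1},
    {"tx": 0,"ty": 0,"tz": 0,"wx": 0,"wy": 0,"wz": 0,"claw": 1},
    {"tx": 0,"ty": 0,"tz": 0,"wx": 0,"wy": 0,"wz": 0,"claw": 1},
    {"tx": 0,"ty": 0,"tz": 0,"wx": 0,"wy": 0,"wz": 0,"claw": 1}
  ],
  "newtons": 60
}}

```text
clock: 18.6
tcp_pos: [0.4512, 0.2529, 0.004]
orientation: [0.001, -0.056, 0.998, 0.0]
wrist_force: [-1.0, -0.3, 6.8]
finger_gap: 0.0269
grip_force: 61.1
```

{"method": "carry_out", "body": {
  "moves": [
    {"tx": 0,"ty": 0,"tz": 1,"wx": 0,"wy": 0,"wz": 0.005,"claw": 1},
    {"tx": 0,"ty": 0,"tz": 3,"wx": 0,"wy": 0,"wz": 0,"claw": 1},
    {"tx": 0,"ty": 0,"tz": 4,"wx": 0,"wy": 0,"wz": 0,"claw": 1},
    {"tx": 0,"ty": 0,"tz": 4,"wx": 0,"wy": 0,"wz": 0,"claw": 1},
    {"tx": 0,"ty": 0,"tz": 0,"wx": 0,"wy": 0,"wz": 0,"claw": 1}
  ]
}}

```text
clock: 19.23
tcp_pos: [0.4527, 0.2537, 0.1266]
orientation: [0.003, -0.058, 0.998, 0.001]
wrist_force: [1.0, 0.3, -2.7]
finger_gap: 0.0269
grip_force: 60.3
```

{"method": "carry_out", "body": {
  "moves": [
    {"tx": 2.9,"ty": -2.9,"tz": 0,"wx": 0,"wy": 0,"wz": 0,"claw": 1},
    {"tx": 2.9,"ty": -2.9,"tz": 0,"wx": 0,"wy": 0,"wz": 0,"claw": 1},
    {"tx": 2.9,"ty": -2.9,"tz": 0,"wx": 0,"wy": 0,"wz": 0,"claw": 1},
    {"tx": 2.9,"ty": -2.9,"tz": 0,"wx": 0,"wy": 0,"wz": 0,"claw": 1},
    {"tx": 2.9,"ty": -2.9,"tz": 0,"wx": 0,"wy": 0,"wz": 0,"claw": 1},
    {"tx": 2.9,"ty": -2.9,"tz": 0,"wx": 0,"wy": 0,"wz": 0,"claw": 1},
    {"tx": 2.8,"ty": -3.0,"tz": 0,"wx": 0,"wy": 0,"wz": 0,"claw": 1},
    {"tx": 0,"ty": 0,"tz": 0,"wx": 0,"wy": 0,"wz": 0,"claw": 1}
  ]
}}

```text
clock: 20.23
tcp_pos: [0.6535, 0.0462, 0.121]
orientation: [-0.001, -0.056, 0.998, -0.0]
wrist_force: [-0.6, 0.6, -1.3]
finger_gap: 0.0272
grip_force: 60.1
```

{"method": "carry_out", "body": {
  "moves": [
    {"tx": 0,"ty": 0,"tz": -2.5,"wx": 0,"wy": 0,"wz": 0,"claw": 1},
    {"tx": 0,"ty": 0,"tz": -1.5,"wx": 0,"wy": 0,"wz": 0,"claw": 1},
    {"tx": 0,"ty": 0,"tz": 0,"wx": 0,"wy": 0,"wz": 0,"claw": 1},
    {"tx": 0,"ty": 0,"tz": 0,"wx": 0,"wy": 0,"wz": 0,"claw": 1}
  ]
}}

```text
clock: 20.72
tcp_pos: [0.6526, 0.0492, 0.0837]
orientation: [0.0, -0.058, 0.998, 0.0]
wrist_force: [0.7, 0.6, -2.1]
finger_gap: 0.0267
grip_force: 60.2
```

{"method": "carry_out", "body": {
  "moves": [
    {"tx": 0,"ty": 0,"tz": -0.6,"wx": 0,"wy": 0,"wz": 0,"claw": 1},
    {"tx": 0,"ty": 0,"tz": -0.4,"wx": 0,"wy": 0,"wz": 0,"claw": 1},
    {"tx": 0,"ty": 0,"tz": -0.2,"wx": 0,"wy": 0,"wz": 0,"claw": 1},
    {"tx": 0,"ty": 0,"tz": 0,"wx": 0,"wy": 0,"wz": 0,"claw": 1}
  ]
}}

```text
clock: 21.22
tcp_pos: [0.6526, 0.0488, 0.072]
orientation: [0.0, -0.058, 0.998, 0.0]
wrist_force: [-1.8, 1.0, 2.3]
finger_gap: 0.027
grip_force: 60.7
```

```bash
python3 - <<'E'
from tr import *
print(st['wrist_force'])
c=grab('side'); u,w=map(int,proj(c,[.65,.05,.09])[0]); t=grab('top'); a,b=map(int,proj(t,[.65,.05,.09])[0])
cr=lambda im,u,w:cv2.resize(im[w-60:w+60,u-80:u+80],(400,300),interpolation=cv2.INTER_CUBIC)
cv2.imwrite('pics/m5.png',np.hstack([cr(t['image'],a,b),cr(c['image'],u,w)]))
E
```

```text
tcp [0.6526 0.0488 0.072 ] yaw 186.66
[-1.7798  1.0435  2.3089]
```

View pics/m5.png

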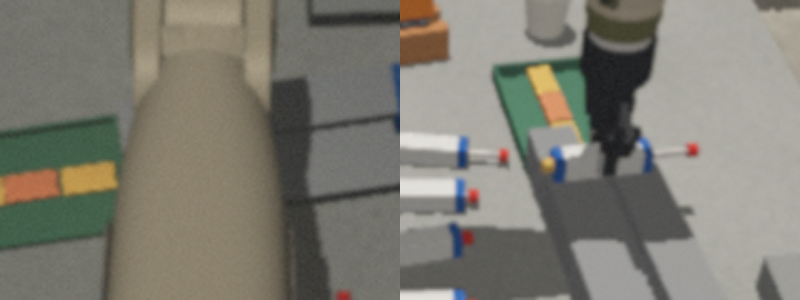

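T0 lies across the slot with its rod still out (right crop (600,160)). I'll release it and go to the next rod-out unit.

{"method": "carry_out", "body": {
  "moves": [
    {"tx": 0,"ty": 0,"tz": 0,"wx": 0,"wy": 0,"wz": 0,"claw": -1},
    {"tx": 0,"ty": 0,"tz": 0,"wx": 0,"wy": 0,"wz": 0,"claw": -1},
    {"tx": 0,"ty": 0,"tz": 0,"wx": 0,"wy": 0,"wz": 0,"claw": -1},
    {"tx": 0,"ty": 0,"tz": 0,"wx": 0,"wy": 0,"wz": 0,"claw": -1},
    {"tx": 0,"ty": 0,"tz": 2,"wx": 0,"wy": 0,"wz": 0,"claw": -1},
    {"tx": 0,"ty": 0,"tz": 4,"wx": 0,"wy": 0,"wz": 0,"claw": -1},
    {"tx": 0,"ty": 0,"tz": 4,"wx": 0,"wy": 0,"wz": 0,"claw": -1}
  ]
}}

```text
clock: 22.2
tcp_pos: [0.6523, 0.0488, 0.172]
orientation: [-0.0, -0.058, 0.998, 0.0]
wrist_force: [1.3, -0.6, 0.9]
finger_gap: 0.0855
grip_force: 0.0
```

{"method": "carry_out", "body": {
  "moves": [
    {"tx": -3.94,"ty": 2.22,"tz": 0,"wx": 0,"wy": 0,"wz": -0.055,"claw": -1},
    {"tx": -3.94,"ty": 2.22,"tz": 0,"wx": 0,"wy": 0,"wz": -0.055,"claw": -1},
    {"tx": -3.94,"ty": 2.22,"tz": 0,"wx": 0,"wy": 0,"wz": -0.055,"claw": -1},
    {"tx": -3.94,"ty": 2.22,"tz": 0,"wx": 0,"wy": 0,"wz": -0.055,"claw": -1},
    {"tx": -3.94,"ty": 2.22,"tz": 0,"wx": 0,"wy": 0,"wz": -0.055,"claw": -1},
    {"tx": 0,"ty": 0,"tz": 0,"wx": 0,"wy": 0,"wz": 0,"claw": -1},
    {"tx": 0,"ty": 0,"tz": 0,"wx": 0,"wy": 0,"wz": 0,"claw": -1}
  ]
}}

```text
clock: 23.08
tcp_pos: [0.4565, 0.1599, 0.1718]
orientation: [0.001, 0.079, 0.997, 0.0]
wrist_force: [1.1, -0.3, 0.7]
finger_gap: 0.0855
grip_force: 0.0
```

```bash
python3 tr.py
```

```text
tcp [0.4565 0.1599 0.1718] yaw 170.95
top 88 [ 0.6794 -0.372   0.0252] yaw 25.2 [69. 33.]
top 502 [0.6525 0.0616 0.079 ] yaw 72.8 [ 90. 103.]
top 367 [ 0.6722 -0.066   0.0304] yaw -83.3 [ 17. 189.]
top 357 [ 0.4362 -0.1015  0.0282] yaw -2.0 [ 28. 101.]
top 341 [ 0.4376 -0.0092  0.0286] yaw 10.5 [91. 28.]
top  red 18 [0.7573 0.0621 0.0894]
top  red 19 [0.5556 0.1446 0.021 ]
top  red 13 [0.5131 0.073  0.022 ]
top  red 19 [ 0.4982 -0.1016  0.0199]
top  red 18 [0.5003 0.0034 0.0219]
top  red 47 [ 0.3077 -0.2691  0.1103]
top  handle 332 [0.4358 0.4011 0.1002] 12.0172308702968 0.1085842602414695
side 99 [0.6546 0.2967 0.0244] yaw -44.4 [ 96. 197.]
side 233 [0.4545 0.1565 0.0269] yaw -7.8 [ 34. 103.]
side 297 [0.651  0.0442 0.095 ] yaw 7.1 [93. 33.]
side 272 [0.4429 0.0722 0.0271] yaw -5.2 [35. 98.]
side 114 [ 0.6749 -0.0559  0.0303] yaw -83.2 [  9. 161.]
side 295 [ 0.4354 -0.0135  0.0273] yaw 10.5 [90. 32.]
side 364 [ 0.4332 -0.1056  0.0274] yaw -0.1 [31. 91.]
side 268 [ 0.6765 -0.4127  0.0263] yaw -33.9 [48. 70.]
side  red 14 [0.7552 0.0558 0.0869]
side  red 13 [0.5528 0.1391 0.0174]
side  red 18 [0.5117 0.0662 0.0177]
side  red 20 [ 0.4992 -0.0018  0.0187]
side  red 24 [ 0.4961 -0.1071  0.017 ]
side  red 71 [ 0.3064 -0.276   0.1073]
side  handle 79 [0.4119 0.3883 0.096 ] 11.474481839354553 0.10338035504308118
```

{"method": "carry_out", "body": {
  "moves": [
    {"tx": -0.1,"ty": 0,"tz": -4,"wx": 0,"wy": 0,"wz": -0.003,"claw": -1},
    {"tx": 0,"ty": 0,"tz": -4,"wx": 0,"wy": 0,"wz": 0,"claw": -1},
    {"tx": 0,"ty": 0,"tz": -4,"wx": 0,"wy": 0,"wz": 0,"claw": -1},
    {"tx": 0,"ty": 0,"tz": -2.8,"wx": 0,"wy": 0,"wz": 0,"claw": -1},
    {"tx": 0,"ty": 0,"tz": -1.4,"wx": 0,"wy": 0,"wz": 0,"claw": -1},
    {"tx": 0,"ty": 0,"tz": -0.6,"wx": 0,"wy": 0,"wz": 0,"claw": -1},
    {"tx": 0,"ty": 0,"tz": 0,"wx": 0,"wy": 0,"wz": 0,"claw": -1}
  ]
}}

```text
clock: 24.05
tcp_pos: [0.4553, 0.1597, 0.0036]
orientation: [0.0, 0.081, 0.997, 0.0]
wrist_force: [-0.4, -0.5, 0.7]
finger_gap: 0.085
grip_force: 0.0
```

{"method": "carry_out", "body": {
  "moves": [
    {"tx": 0,"ty": 0,"tz": 0,"wx": 0,"wy": 0,"wz": 0,"claw": 1},
    {"tx": 0,"ty": 0,"tz": 0,"wx": 0,"wy": 0,"wz": 0,"claw": 1},
    {"tx": 0,"ty": 0,"tz": 0,"wx": 0,"wy": 0,"wz": 0,"claw": 1},
    {"tx": 0,"ty": 0,"tz": 0,"wx": 0,"wy": 0,"wz": 0,"claw": 1},
    {"tx": 0,"ty": 0,"tz": 0,"wx": 0,"wy": 0,"wz": 0,"claw": 1}
  ],
  "newtons": 60
}}

```text
clock: 24.68
tcp_pos: [0.4551, 0.16, 0.004]
orientation: [0.001, 0.081, 0.997, 0.0]
wrist_force: [-0.7, 0.2, 5.0]
finger_gap: 0.027
grip_force: 60.8
```

{"method": "carry_out", "body": {
  "moves": [
    {"tx": 0,"ty": 0,"tz": 1,"wx": 0,"wy": 0,"wz": 0,"claw": 1},
    {"tx": 0,"ty": 0,"tz": 3,"wx": 0,"wy": 0,"wz": 0,"claw": 1},
    {"tx": 0,"ty": 0,"tz": 5,"wx": 0,"wy": 0,"wz": 0,"claw": 1},
    {"tx": 0,"ty": 0,"tz": 5,"wx": 0,"wy": 0,"wz": 0,"claw": 1},
    {"tx": 0,"ty": 0,"tz": 0,"wx": 0,"wy": 0,"wz": 0,"claw": 1}
  ]
}}

```text
clock: 25.3
tcp_pos: [0.4573, 0.1603, 0.1474]
orientation: [0.004, 0.081, 0.997, 0.001]
wrist_force: [0.2, 0.4, -2.0]
finger_gap: 0.0266
grip_force: 60.0
```

{"method": "carry_out", "body": {
  "moves": [
    {"tx": 2.67,"ty": -3,"tz": 0,"wx": 0,"wy": 0,"wz": 0.035,"claw": 1},
    {"tx": 2.67,"ty": -3,"tz": 0,"wx": 0,"wy": 0,"wz": 0.035,"claw": 1},
    {"tx": 2.67,"ty": -3,"tz": 0,"wx": 0,"wy": 0,"wz": 0.035,"claw": 1},
    {"tx": 2.67,"ty": -3,"tz": 0,"wx": 0,"wy": 0,"wz": 0.035,"claw": 1},
    {"tx": 2.67,"ty": -3,"tz": 0,"wx": 0,"wy": 0,"wz": 0.035,"claw": 1},
    {"tx": 2.67,"ty": -3,"tz": 0,"wx": 0,"wy": 0,"wz": 0.035,"claw": 1},
    {"tx": 2.67,"ty": -3,"tz": 0,"wx": 0,"wy": 0,"wz": 0.035,"claw": 1},
    {"tx": 2.67,"ty": -3,"tz": 0,"wx": 0,"wy": 0,"wz": 0.035,"claw": 1}
  ]
}}

```text
clock: 26.3
tcp_pos: [0.6677, -0.081, 0.141]
orientation: [-0.002, -0.06, 0.998, 0.001]
wrist_force: [0.4, 0.2, -2.6]
finger_gap: 0.027
grip_force: 59.8
```

{"method": "carry_out", "body": {
  "moves": [
    {"tx": 0,"ty": 0,"tz": -2,"wx": 0,"wy": 0,"wz": 0,"claw": 1},
    {"tx": 0,"ty": 0,"tz": -2,"wx": 0,"wy": 0,"wz": 0,"claw": 1},
    {"tx": 0,"ty": 0,"tz": -1.5,"wx": 0,"wy": 0,"wz": 0,"claw": 1},
    {"tx": 0,"ty": 0,"tz": 0,"wx": 0,"wy": 0,"wz": 0,"claw": 1},
    {"tx": 0,"ty": 0,"tz": 0,"wx": 0,"wy": 0,"wz": 0,"claw": 1}
  ]
}}

```text
clock: 26.92
tcp_pos: [0.6684, -0.0801, 0.0886]
orientation: [0.0, -0.059, 0.998, -0.0]
wrist_force: [-0.3, 0.6, -2.3]
finger_gap: 0.027
grip_force: 59.9
```

{"method": "carry_out", "body": {
  "moves": [
    {"tx": 0,"ty": 0,"tz": -0.8,"wx": 0,"wy": 0,"wz": 0,"claw": 1},
    {"tx": 0,"ty": 0,"tz": -0.5,"wx": 0,"wy": 0,"wz": 0,"claw": 1},
    {"tx": 0,"ty": 0,"tz": -0.3,"wx": 0,"wy": 0,"wz": 0,"claw": 1},
    {"tx": 0,"ty": 0,"tz": 0,"wx": 0,"wy": 0,"wz": 0,"claw": 1}
  ]
}}

```text
clock: 27.42
tcp_pos: [0.6682, -0.0802, 0.0723]
orientation: [0.0, -0.059, 0.998, 0.0]
wrist_force: [0.3, 1.0, -2.7]
finger_gap: 0.027
grip_force: 60.1
```

{"method": "carry_out", "body": {
  "moves": [
    {"tx": 0,"ty": 0,"tz": 0,"wx": 0,"wy": 0,"wz": 0,"claw": -1},
    {"tx": 0,"ty": 0,"tz": 0,"wx": 0,"wy": 0,"wz": 0,"claw": -1},
    {"tx": 0,"ty": 0,"tz": 0,"wx": 0,"wy": 0,"wz": 0,"claw": -1},
    {"tx": 0,"ty": 0,"tz": 0,"wx": 0,"wy": 0,"wz": 0,"claw": -1},
    {"tx": 0,"ty": 0,"tz": 2,"wx": 0,"wy": 0,"wz": 0,"claw": -1},
    {"tx": 0,"ty": 0,"tz": 4,"wx": 0,"wy": 0,"wz": 0,"claw": -1},
    {"tx": 0,"ty": 0,"tz": 4,"wx": 0,"wy": 0,"wz": 0,"claw": -1}
  ]
}}

```text
clock: 28.3
tcp_pos: [0.6679, -0.0801, 0.173]
orientation: [-0.0, -0.059, 0.998, 0.0]
wrist_force: [0.6, -0.2, -0.1]
finger_gap: 0.0856
grip_force: 0.0
```

{"method": "carry_out", "body": {
  "moves": [
    {"tx": -4.66,"ty": -0.43,"tz": 0,"wx": 0,"wy": 0,"wz": -0.025,"claw": -1},
    {"tx": -4.66,"ty": -0.43,"tz": 0,"wx": 0,"wy": 0,"wz": -0.025,"claw": -1},
    {"tx": -4.66,"ty": -0.43,"tz": 0,"wx": 0,"wy": 0,"wz": -0.025,"claw": -1},
    {"tx": -4.66,"ty": -0.43,"tz": 0,"wx": 0,"wy": 0,"wz": -0.025,"claw": -1},
    {"tx": -4.66,"ty": -0.43,"tz": 0,"wx": 0,"wy": 0,"wz": -0.025,"claw": -1},
    {"tx": 0,"ty": 0,"tz": 0,"wx": 0,"wy": 0,"wz": 0,"claw": -1},
    {"tx": 0,"ty": 0,"tz": 0,"wx": 0,"wy": 0,"wz": 0,"claw": -1}
  ]
}}

```text
clock: 29.18
tcp_pos: [0.4361, -0.1021, 0.1729]
orientation: [0.001, 0.004, 1.0, -0.0]
wrist_force: [0.6, -0.2, 0.8]
finger_gap: 0.0858
grip_force: 0.0
```

```bash
sed -i 's/(x<.74)/(x<.74)\&~((z<.1)\&(z>.086)\&(s>28)\&(v<135))/' tr.py; python3 tr.py
```

```text
tcp [ 0.4361 -0.1021  0.1729] yaw 179.6
top 665 [ 0.67   -0.0715  0.0679] yaw -84.6 [175.  91.]
top 94 [ 0.6768 -0.3788  0.0244] yaw 35.5 [70. 50.]
top 505 [0.6527 0.0619 0.0786] yaw 75.4 [ 92. 103.]
top 347 [0.4467 0.0761 0.0284] yaw -3.9 [27. 90.]
top 343 [ 0.4376 -0.0092  0.0283] yaw 10.6 [91. 28.]
top 75 [ 0.4117 -0.0951  0.0276] yaw -8.5 [19. 36.]
top  red 20 [ 0.7696 -0.0664  0.0879]
top  red 19 [0.7575 0.0618 0.088 ]
top  red 18 [0.5133 0.0728 0.0197]
top  red 18 [0.5004 0.0034 0.0213]
top  red 18 [ 0.4977 -0.1014  0.0215]
top  red 47 [ 0.3077 -0.2691  0.1102]
top  red 15 [0.3136 0.2425 0.0208]
top  handle 337 [0.4355 0.401  0.1   ] 12.223236373958287 0.10890695632250069
side 102 [0.6534 0.298  0.0239] yaw -44.4 [ 97. 195.]
side 297 [0.6509 0.0441 0.0951] yaw 7.0 [92. 32.]
side 61 [0.4083 0.0757 0.0275] yaw -79.8 [31. 26.]
side 100 [0.4721 0.0714 0.0274] yaw -56.0 [32. 35.]
side 390 [ 0.6673 -0.0789  0.0915] yaw 37.6 [ 91. 125.]
side 296 [ 0.4348 -0.0138  0.0275] yaw 10.9 [93. 32.]
side 361 [ 0.4329 -0.1056  0.0273] yaw -0.1 [91. 33.]
side 265 [ 0.6761 -0.4129  0.0262] yaw -33.1 [48. 70.]
side  red 14 [0.755  0.0555 0.0872]
side  red 15 [0.5108 0.0665 0.0175]
side  red 18 [ 0.7668 -0.0734  0.0878]
side  red 17 [ 0.499  -0.0033  0.0184]
side  red 22 [ 0.4962 -0.1075  0.0176]
side  red 72 [ 0.3064 -0.2758  0.1075]
```

View pics/t_side.png

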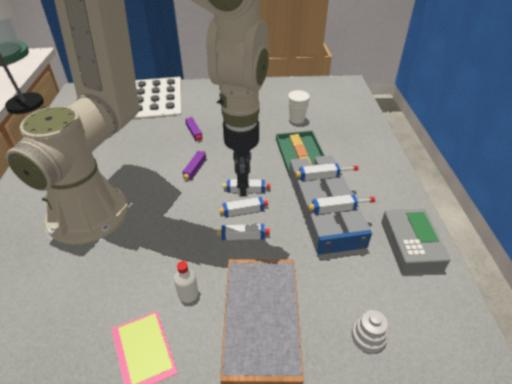

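Both rod-out units lie across the bed at side (320,171) and (335,205). The rod-in units remain on the bench at (245,186), (243,207) and (245,232).

{"method": "carry_out", "body": {
  "moves": [
    {"tx": -0.1,"ty": 0.05,"tz": -4,"wx": 0,"wy": 0,"wz": -0.003,"claw": -1},
    {"tx": 0,"ty": 0,"tz": -4,"wx": 0,"wy": 0,"wz": 0,"claw": -1},
    {"tx": 0,"ty": 0,"tz": -4,"wx": 0,"wy": 0,"wz": 0,"claw": -1},
    {"tx": 0,"ty": 0,"tz": -2.9,"wx": 0,"wy": 0,"wz": 0,"claw": -1},
    {"tx": 0,"ty": 0,"tz": -1.4,"wx": 0,"wy": 0,"wz": 0,"claw": -1},
    {"tx": 0,"ty": 0,"tz": -0.6,"wx": 0,"wy": 0,"wz": 0,"claw": -1},
    {"tx": 0,"ty": 0,"tz": 0,"wx": 0,"wy": 0,"wz": 0,"claw": -1}
  ]
}}

```text
clock: 30.15
tcp_pos: [0.4349, -0.1014, 0.0036]
orientation: [0.0, 0.005, 1.0, -0.0]
wrist_force: [0.1, 0.4, 0.5]
finger_gap: 0.0851
grip_force: 0.0
```

{"method": "carry_out", "body": {
  "moves": [
    {"tx": 0,"ty": 0,"tz": 0,"wx": 0,"wy": 0,"wz": 0,"claw": 1},
    {"tx": 0,"ty": 0,"tz": 0,"wx": 0,"wy": 0,"wz": 0,"claw": 1},
    {"tx": 0,"ty": 0,"tz": 0,"wx": 0,"wy": 0,"wz": 0,"claw": 1},
    {"tx": 0,"ty": 0,"tz": 0,"wx": 0,"wy": 0,"wz": 0,"claw": 1},
    {"tx": 0,"ty": 0,"tz": 0,"wx": 0,"wy": 0,"wz": 0,"claw": 1}
  ],
  "newtons": 60
}}

```text
clock: 30.78
tcp_pos: [0.4347, -0.1014, 0.004]
orientation: [0.001, 0.005, 1.0, -0.0]
wrist_force: [-1.2, 0.8, 5.5]
finger_gap: 0.0271
grip_force: 60.2
```

{"method": "carry_out", "body": {
  "moves": [
    {"tx": 0,"ty": 0,"tz": 1,"wx": 0,"wy": 0,"wz": 0,"claw": 1},
    {"tx": 0,"ty": 0,"tz": 3,"wx": 0,"wy": 0,"wz": 0,"claw": 1},
    {"tx": 0,"ty": 0,"tz": 5,"wx": 0,"wy": 0,"wz": 0,"claw": 1},
    {"tx": 0,"ty": 0,"tz": 4,"wx": 0,"wy": 0,"wz": 0,"claw": 1},
    {"tx": 0,"ty": 0,"tz": 0,"wx": 0,"wy": 0,"wz": 0,"claw": 1}
  ]
}}

```text
clock: 31.4
tcp_pos: [0.4363, -0.1021, 0.1366]
orientation: [0.003, 0.005, 1.0, -0.001]
wrist_force: [0.5, -0.1, -2.3]
finger_gap: 0.0274
grip_force: 59.5
```

{"method": "carry_out", "body": {
  "moves": [
    {"tx": 0.33,"ty": -4.3,"tz": 0,"wx": 0,"wy": 0,"wz": -0.006,"claw": 1},
    {"tx": 0.33,"ty": -4.3,"tz": 0,"wx": 0,"wy": 0,"wz": -0.006,"claw": 1},
    {"tx": 0.33,"ty": -4.3,"tz": 0,"wx": 0,"wy": 0,"wz": -0.006,"claw": 1},
    {"tx": 0.33,"ty": -4.3,"tz": 0,"wx": 0,"wy": 0,"wz": -0.006,"claw": 1},
    {"tx": 0.33,"ty": -4.3,"tz": 0,"wx": 0,"wy": 0,"wz": -0.006,"claw": 1},
    {"tx": 0.33,"ty": -4.3,"tz": 0,"wx": 0,"wy": 0,"wz": -0.006,"claw": 1},
    {"tx": 0.33,"ty": -4.3,"tz": 0,"wx": 0,"wy": 0,"wz": -0.006,"claw": 1},
    {"tx": 0.33,"ty": -4.3,"tz": 0,"wx": 0,"wy": 0,"wz": -0.006,"claw": 1}
  ]
}}

```text
clock: 32.4
tcp_pos: [0.4598, -0.4457, 0.1313]
orientation: [-0.001, 0.029, 1.0, 0.001]
wrist_force: [1.1, -0.6, -1.3]
finger_gap: 0.0271
grip_force: 59.6
```

{"method": "carry_out", "body": {
  "moves": [
    {"tx": 0,"ty": 0,"tz": -2,"wx": 0,"wy": 0,"wz": 0,"claw": 1},
    {"tx": 0,"ty": 0,"tz": -2,"wx": 0,"wy": 0,"wz": 0,"claw": 1},
    {"tx": 0,"ty": 0,"tz": -1.5,"wx": 0,"wy": 0,"wz": 0,"claw": 1},
    {"tx": 0,"ty": 0,"tz": 0,"wx": 0,"wy": 0,"wz": 0,"claw": 1},
    {"tx": 0,"ty": 0,"tz": 0,"wx": 0,"wy": 0,"wz": 0,"claw": 1}
  ]
}}

```text
clock: 33.02
tcp_pos: [0.4608, -0.4452, 0.0787]
orientation: [0.0, 0.029, 1.0, -0.0]
wrist_force: [-0.2, 0.5, -1.9]
finger_gap: 0.027
grip_force: 59.9
```

{"method": "carry_out", "body": {
  "moves": [
    {"tx": 0,"ty": 0,"tz": -0.7,"wx": 0,"wy": 0,"wz": 0,"claw": 1},
    {"tx": 0,"ty": 0,"tz": -0.45,"wx": 0,"wy": 0,"wz": 0,"claw": 1},
    {"tx": 0,"ty": 0,"tz": -0.3,"wx": 0,"wy": 0,"wz": 0,"claw": 1},
    {"tx": 0,"ty": 0,"tz": 0,"wx": 0,"wy": 0,"wz": 0,"claw": 1}
  ]
}}

```text
clock: 33.52
tcp_pos: [0.4607, -0.4452, 0.0641]
orientation: [0.0, 0.029, 1.0, -0.0]
wrist_force: [0.0, -0.4, 0.4]
finger_gap: 0.027
grip_force: 60.1
```

{"method": "carry_out", "body": {
  "moves": [
    {"tx": 0,"ty": 0,"tz": 0,"wx": 0,"wy": 0,"wz": 0,"claw": -1},
    {"tx": 0,"ty": 0,"tz": 0,"wx": 0,"wy": 0,"wz": 0,"claw": -1},
    {"tx": 0,"ty": 0,"tz": 0,"wx": 0,"wy": 0,"wz": 0,"claw": -1},
    {"tx": 0,"ty": 0,"tz": 0,"wx": 0,"wy": 0,"wz": 0,"claw": -1},
    {"tx": 0,"ty": 0,"tz": 2,"wx": 0,"wy": 0,"wz": 0,"claw": -1},
    {"tx": 0,"ty": 0,"tz": 4,"wx": 0,"wy": 0,"wz": 0,"claw": -1},
    {"tx": 0,"ty": 0,"tz": 4,"wx": 0,"wy": 0,"wz": 0,"claw": -1}
  ]
}}

```text
clock: 34.4
tcp_pos: [0.4604, -0.4449, 0.1646]
orientation: [-0.0, 0.029, 1.0, 0.0]
wrist_force: [0.7, -0.4, 0.8]
finger_gap: 0.0852
grip_force: 0.0
```

{"method": "carry_out", "body": {
  "moves": [
    {"tx": -0.3,"ty": 5.4,"tz": 0,"wx": 0,"wy": 0,"wz": 0.03,"claw": -1},
    {"tx": -0.3,"ty": 5.4,"tz": 0,"wx": 0,"wy": 0,"wz": 0.03,"claw": -1},
    {"tx": -0.3,"ty": 5.4,"tz": 0,"wx": 0,"wy": 0,"wz": 0.03,"claw": -1},
    {"tx": -0.3,"ty": 5.4,"tz": 0,"wx": 0,"wy": 0,"wz": 0.03,"claw": -1},
    {"tx": -0.3,"ty": 5.4,"tz": 0,"wx": 0,"wy": 0,"wz": 0.03,"claw": -1},
    {"tx": -0.3,"ty": 5.4,"tz": 0,"wx": 0,"wy": 0,"wz": 0.03,"claw": -1},
    {"tx": -0.3,"ty": 5.4,"tz": 0,"wx": 0,"wy": 0,"wz": 0.03,"claw": -1},
    {"tx": -0.3,"ty": 5.6,"tz": 0,"wx": 0,"wy": 0,"wz": 0.03,"claw": -1}
  ]
}}

```text
clock: 35.4
tcp_pos: [0.4365, -0.0097, 0.1642]
orientation: [0.001, -0.091, 0.996, -0.0]
wrist_force: [0.9, -0.0, 0.3]
finger_gap: 0.0854
grip_force: 0.0
```

```bash
sed -i 's/((z>.086)&(z<.106))/((z>.083)\&(z<.106))/' tr.py; python3 tr.py | grep -v handle
```

```text
tcp [ 0.4365 -0.0097  0.1642] yaw 190.46
top 655 [ 0.67   -0.0715  0.0686] yaw -84.6 [173.  91.]
top 87 [ 0.6762 -0.3791  0.0245] yaw 37.8 [70. 47.]
top 500 [0.6527 0.0615 0.0788] yaw 74.5 [ 92. 100.]
top 361 [ 0.4605 -0.4422  0.0881] yaw -3.8 [29. 89.]
top 336 [0.4468 0.0765 0.0287] yaw -4.1 [28. 91.]
top  red 20 [ 0.7691 -0.0665  0.0897]
top  red 18 [0.7572 0.0621 0.0898]
top  red 25 [ 0.5254 -0.446   0.079 ]
top  red 19 [0.5134 0.0723 0.0203]
top  red 46 [ 0.3076 -0.2691  0.1097]
top  red 16 [0.3131 0.2425 0.0206]
side 106 [0.6519 0.299  0.024 ] yaw -42.4 [ 98. 191.]
side 324 [0.6511 0.0434 0.0942] yaw 7.1 [92. 32.]
side 273 [0.4433 0.073  0.0272] yaw -3.4 [ 35. 100.]
side 415 [ 0.6671 -0.0804  0.0915] yaw 23.1 [ 91. 125.]
side 304 [ 0.4358 -0.0136  0.0271] yaw 10.3 [93. 32.]
side 278 [ 0.6761 -0.4129  0.0264] yaw -33.8 [47. 70.]
side 795 [ 0.4587 -0.447   0.088 ] yaw -4.0 [30. 90.]
side  red 14 [0.7551 0.0556 0.0871]
side  red 15 [0.5107 0.0662 0.0178]
side  red 19 [ 0.7667 -0.0727  0.0874]
side  red 16 [ 0.4992 -0.0033  0.0184]
side  red 71 [ 0.3063 -0.2757  0.1072]
side  red 53 [ 0.5222 -0.4516  0.0803]
```

{"method": "carry_out", "body": {
  "moves": [
    {"tx": 0.05,"ty": 0,"tz": -4,"wx": 0,"wy": 0,"wz": -0.004,"claw": -1},
    {"tx": 0,"ty": 0,"tz": -4,"wx": 0,"wy": 0,"wz": 0,"claw": -1},
    {"tx": 0,"ty": 0,"tz": -4,"wx": 0,"wy": 0,"wz": 0,"claw": -1},
    {"tx": 0,"ty": 0,"tz": -2.2,"wx": 0,"wy": 0,"wz": 0,"claw": -1},
    {"tx": 0,"ty": 0,"tz": -1.2,"wx": 0,"wy": 0,"wz": 0,"claw": -1},
    {"tx": 0,"ty": 0,"tz": -0.6,"wx": 0,"wy": 0,"wz": 0,"claw": -1},
    {"tx": 0,"ty": 0,"tz": 0,"wx": 0,"wy": 0,"wz": 0,"claw": -1}
  ]
}}

```text
clock: 36.38
tcp_pos: [0.4375, -0.0114, 0.0041]
orientation: [0.0, -0.089, 0.996, -0.0]
wrist_force: [0.4, -0.5, -0.0]
finger_gap: 0.0854
grip_force: 0.0
```

{"method": "carry_out", "body": {
  "moves": [
    {"tx": 0,"ty": 0,"tz": 0,"wx": 0,"wy": 0,"wz": 0,"claw": 1},
    {"tx": 0,"ty": 0,"tz": 0,"wx": 0,"wy": 0,"wz": 0,"claw": 1},
    {"tx": 0,"ty": 0,"tz": 0,"wx": 0,"wy": 0,"wz": 0,"claw": 1},
    {"tx": 0,"ty": 0,"tz": 0,"wx": 0,"wy": 0,"wz": 0,"claw": 1},
    {"tx": 0,"ty": 0,"tz": 0,"wx": 0,"wy": 0,"wz": 0,"claw": 1}
  ],
  "newtons": 60
}}

```text
clock: 37.0
tcp_pos: [0.4376, -0.0111, 0.0044]
orientation: [0.001, -0.089, 0.996, 0.0]
wrist_force: [0.1, 0.4, 5.6]
finger_gap: 0.0269
grip_force: 60.6
```

{"method": "carry_out", "body": {
  "moves": [
    {"tx": 0,"ty": 0,"tz": 1,"wx": 0,"wy": 0,"wz": 0,"claw": 1},
    {"tx": 0,"ty": 0,"tz": 3,"wx": 0,"wy": 0,"wz": 0,"claw": 1},
    {"tx": 0,"ty": 0,"tz": 5,"wx": 0,"wy": 0,"wz": 0,"claw": 1},
    {"tx": 0,"ty": 0,"tz": 4,"wx": 0,"wy": 0,"wz": 0,"claw": 1},
    {"tx": 0,"ty": 0,"tz": 0,"wx": 0,"wy": 0,"wz": 0,"claw": 1}
  ]
}}

```text
clock: 37.62
tcp_pos: [0.4394, -0.0117, 0.1371]
orientation: [0.003, -0.089, 0.996, -0.001]
wrist_force: [0.5, 0.2, -1.6]
finger_gap: 0.0269
grip_force: 59.8
```

{"method": "carry_out", "body": {
  "moves": [
    {"tx": 0.36,"ty": -4.38,"tz": 0,"wx": 0,"wy": 0,"wz": -0.029,"claw": 1},
    {"tx": 0.36,"ty": -4.38,"tz": 0,"wx": 0,"wy": 0,"wz": -0.029,"claw": 1},
    {"tx": 0.36,"ty": -4.38,"tz": 0,"wx": 0,"wy": 0,"wz": -0.029,"claw": 1},
    {"tx": 0.36,"ty": -4.38,"tz": 0,"wx": 0,"wy": 0,"wz": -0.029,"claw": 1},
    {"tx": 0.36,"ty": -4.38,"tz": 0,"wx": 0,"wy": 0,"wz": -0.029,"claw": 1},
    {"tx": 0.36,"ty": -4.38,"tz": 0,"wx": 0,"wy": 0,"wz": -0.029,"claw": 1},
    {"tx": 0.36,"ty": -4.38,"tz": 0,"wx": 0,"wy": 0,"wz": -0.029,"claw": 1},
    {"tx": 0.36,"ty": -4.38,"tz": 0,"wx": 0,"wy": 0,"wz": -0.029,"claw": 1}
  ]
}}

```text
clock: 38.62
tcp_pos: [0.465, -0.3622, 0.1319]
orientation: [-0.001, 0.027, 1.0, 0.001]
wrist_force: [0.5, 0.1, -2.9]
finger_gap: 0.0268
grip_force: 59.9
```

{"method": "carry_out", "body": {
  "moves": [
    {"tx": 0,"ty": 0,"tz": -2,"wx": 0,"wy": 0,"wz": 0,"claw": 1},
    {"tx": 0,"ty": 0,"tz": -2,"wx": 0,"wy": 0,"wz": 0,"claw": 1},
    {"tx": 0,"ty": 0,"tz": -1.5,"wx": 0,"wy": 0,"wz": 0,"claw": 1},
    {"tx": 0,"ty": 0,"tz": 0,"wx": 0,"wy": 0,"wz": 0,"claw": 1},
    {"tx": 0,"ty": 0,"tz": 0,"wx": 0,"wy": 0,"wz": 0,"claw": 1}
  ]
}}

```text
clock: 39.25
tcp_pos: [0.4661, -0.3616, 0.0792]
orientation: [0.0, 0.027, 1.0, -0.0]
wrist_force: [0.2, -0.4, -2.4]
finger_gap: 0.027
grip_force: 60.1
```

{"method": "carry_out", "body": {
  "moves": [
    {"tx": 0,"ty": 0,"tz": -0.7,"wx": 0,"wy": 0,"wz": 0,"claw": 1},
    {"tx": 0,"ty": 0,"tz": -0.5,"wx": 0,"wy": 0,"wz": 0,"claw": 1},
    {"tx": 0,"ty": 0,"tz": -0.3,"wx": 0,"wy": 0,"wz": 0,"claw": 1},
    {"tx": 0,"ty": 0,"tz": 0,"wx": 0,"wy": 0,"wz": 0,"claw": 1}
  ]
}}

```text
clock: 39.75
tcp_pos: [0.4659, -0.3615, 0.0644]
orientation: [0.0, 0.027, 1.0, -0.0]
wrist_force: [-1.2, 1.6, 3.0]
finger_gap: 0.0267
grip_force: 60.6
```

{"method": "carry_out", "body": {
  "moves": [
    {"tx": 0,"ty": 0,"tz": 0,"wx": 0,"wy": 0,"wz": 0,"claw": -1},
    {"tx": 0,"ty": 0,"tz": 0,"wx": 0,"wy": 0,"wz": 0,"claw": -1},
    {"tx": 0,"ty": 0,"tz": 0,"wx": 0,"wy": 0,"wz": 0,"claw": -1},
    {"tx": 0,"ty": 0,"tz": 0,"wx": 0,"wy": 0,"wz": 0,"claw": -1},
    {"tx": 0,"ty": 0,"tz": 2,"wx": 0,"wy": 0,"wz": 0,"claw": -1},
    {"tx": 0,"ty": 0,"tz": 4,"wx": 0,"wy": 0,"wz": 0,"claw": -1},
    {"tx": 0,"ty": 0,"tz": 4,"wx": 0,"wy": 0,"wz": 0,"claw": -1}
  ]
}}

```text
clock: 40.62
tcp_pos: [0.4657, -0.3614, 0.1645]
orientation: [-0.0, 0.027, 1.0, 0.0]
wrist_force: [-0.1, -0.5, -0.6]
finger_gap: 0.0856
grip_force: 0.0
```

{"method": "carry_out", "body": {
  "moves": [
    {"tx": -0.24,"ty": 5.5,"tz": 0,"wx": 0,"wy": 0,"wz": 0,"claw": -1},
    {"tx": -0.24,"ty": 5.5,"tz": 0,"wx": 0,"wy": 0,"wz": 0,"claw": -1},
    {"tx": -0.24,"ty": 5.5,"tz": 0,"wx": 0,"wy": 0,"wz": 0,"claw": -1},
    {"tx": -0.24,"ty": 5.5,"tz": 0,"wx": 0,"wy": 0,"wz": 0,"claw": -1},
    {"tx": -0.24,"ty": 5.5,"tz": 0,"wx": 0,"wy": 0,"wz": 0,"claw": -1},
    {"tx": -0.24,"ty": 5.5,"tz": 0,"wx": 0,"wy": 0,"wz": 0,"claw": -1},
    {"tx": -0.24,"ty": 5.5,"tz": 0,"wx": 0,"wy": 0,"wz": 0,"claw": -1},
    {"tx": -0.24,"ty": 5.3,"tz": 0,"wx": 0,"wy": 0,"wz": 0,"claw": -1}
  ]
}}

```text
clock: 41.62
tcp_pos: [0.4465, 0.0781, 0.1641]
orientation: [0.0, 0.027, 1.0, 0.0]
wrist_force: [1.5, 0.8, -0.5]
finger_gap: 0.0852
grip_force: 0.0
```

```bash
python3 tr.py | grep -v handle
```

```text
tcp [0.4465 0.0781 0.1641] yaw 176.92
top 669 [ 0.67   -0.0718  0.0676] yaw -84.4 [176.  91.]
top 98 [ 0.6772 -0.3781  0.0247] yaw 33.0 [70. 48.]
top 507 [0.6525 0.0621 0.0785] yaw 75.4 [ 91. 103.]
top 367 [ 0.4659 -0.3592  0.0879] yaw -3.3 [29. 90.]
top 364 [ 0.4607 -0.4422  0.088 ] yaw -3.0 [29. 89.]
top  red 20 [ 0.7694 -0.0666  0.089 ]
top  red 19 [0.757  0.0618 0.0897]
top  red 28 [ 0.5315 -0.3629  0.0763]
top  red 25 [ 0.525  -0.446   0.0788]
top  red 48 [ 0.3078 -0.2693  0.1099]
top  red 16 [0.3132 0.2422 0.0224]
side 83 [0.6655 0.2954 0.0241] yaw -57.5 [ 78. 175.]
side 324 [0.6509 0.0435 0.0941] yaw 7.1 [92. 32.]
side 275 [0.4441 0.0726 0.0271] yaw -3.3 [35. 94.]
side 420 [ 0.6673 -0.0804  0.0914] yaw 23.4 [ 92. 123.]
side 625 [ 0.4651 -0.364   0.0874] yaw -3.4 [30. 89.]
side 270 [ 0.6765 -0.413   0.0262] yaw -33.3 [47. 70.]
side 787 [ 0.4587 -0.4469  0.088 ] yaw -4.0 [29. 90.]
side  red 14 [0.7551 0.0557 0.0871]
side  red 15 [0.5107 0.0663 0.0177]
side  red 19 [ 0.767  -0.0736  0.0876]
side  red 71 [ 0.3064 -0.2756  0.1073]
side  red 48 [ 0.5288 -0.369   0.079 ]
side  red 54 [ 0.5224 -0.4515  0.0797]
```

{"method": "carry_out", "body": {
  "moves": [
    {"tx": 0.02,"ty": -0.1,"tz": -4,"wx": 0,"wy": 0,"wz": -0.005,"claw": -1},
    {"tx": 0,"ty": 0,"tz": -4,"wx": 0,"wy": 0,"wz": 0,"claw": -1},
    {"tx": 0,"ty": 0,"tz": -4,"wx": 0,"wy": 0,"wz": 0,"claw": -1},
    {"tx": 0,"ty": 0,"tz": -2.2,"wx": 0,"wy": 0,"wz": 0,"claw": -1},
    {"tx": 0,"ty": 0,"tz": -1.2,"wx": 0,"wy": 0,"wz": 0,"claw": -1},
    {"tx": 0,"ty": 0,"tz": -0.6,"wx": 0,"wy": 0,"wz": 0,"claw": -1},
    {"tx": 0,"ty": 0,"tz": 0,"wx": 0,"wy": 0,"wz": 0,"claw": -1}
  ]
}}

```text
clock: 42.6
tcp_pos: [0.4473, 0.0752, 0.0041]
orientation: [0.0, 0.029, 1.0, 0.0]
wrist_force: [0.0, -0.5, 0.2]
finger_gap: 0.0854
grip_force: 0.0
```

{"method": "carry_out", "body": {
  "moves": [
    {"tx": 0,"ty": 0,"tz": 0,"wx": 0,"wy": 0,"wz": 0,"claw": 1},
    {"tx": 0,"ty": 0,"tz": 0,"wx": 0,"wy": 0,"wz": 0,"claw": 1},
    {"tx": 0,"ty": 0,"tz": 0,"wx": 0,"wy": 0,"wz": 0,"claw": 1},
    {"tx": 0,"ty": 0,"tz": 0,"wx": 0,"wy": 0,"wz": 0,"claw": 1},
    {"tx": 0,"ty": 0,"tz": 0,"wx": 0,"wy": 0,"wz": 0,"claw": 1}
  ],
  "newtons": 60
}}

```text
clock: 43.22
tcp_pos: [0.4474, 0.0755, 0.0044]
orientation: [0.001, 0.029, 1.0, 0.0]
wrist_force: [0.3, 1.0, 5.7]
finger_gap: 0.0267
grip_force: 60.5
```

{"method": "carry_out", "body": {
  "moves": [
    {"tx": 0,"ty": 0,"tz": 1,"wx": 0,"wy": 0,"wz": 0,"claw": 1},
    {"tx": 0,"ty": 0,"tz": 3,"wx": 0,"wy": 0,"wz": 0,"claw": 1},
    {"tx": 0,"ty": 0,"tz": 5,"wx": 0,"wy": 0,"wz": 0,"claw": 1},
    {"tx": 0,"ty": 0,"tz": 4,"wx": 0,"wy": 0,"wz": 0,"claw": 1},
    {"tx": 0,"ty": 0,"tz": 0,"wx": 0,"wy": 0,"wz": 0,"claw": 1}
  ]
}}

```text
clock: 43.85
tcp_pos: [0.4492, 0.0754, 0.1371]
orientation: [0.003, 0.029, 1.0, 0.0]
wrist_force: [-0.3, 0.3, -1.5]
finger_gap: 0.027
grip_force: 59.8
```

{"method": "carry_out", "body": {
  "moves": [
    {"tx": 0.31,"ty": -4.39,"tz": 0,"wx": 0,"wy": 0,"wz": 0,"claw": 1},
    {"tx": 0.31,"ty": -4.39,"tz": 0,"wx": 0,"wy": 0,"wz": 0,"claw": 1},
    {"tx": 0.31,"ty": -4.39,"tz": 0,"wx": 0,"wy": 0,"wz": 0,"claw": 1},
    {"tx": 0.31,"ty": -4.39,"tz": 0,"wx": 0,"wy": 0,"wz": 0,"claw": 1},
    {"tx": 0.31,"ty": -4.39,"tz": 0,"wx": 0,"wy": 0,"wz": 0,"claw": 1},
    {"tx": 0.31,"ty": -4.39,"tz": 0,"wx": 0,"wy": 0,"wz": 0,"claw": 1},
    {"tx": 0.31,"ty": -4.39,"tz": 0,"wx": 0,"wy": 0,"wz": 0,"claw": 1},
    {"tx": 0.31,"ty": -4.39,"tz": 0,"wx": 0,"wy": 0,"wz": 0,"claw": 1}
  ]
}}

```text
clock: 44.85
tcp_pos: [0.4706, -0.2765, 0.1321]
orientation: [-0.001, 0.03, 1.0, 0.001]
wrist_force: [0.5, 0.0, -1.8]
finger_gap: 0.0266
grip_force: 59.9
```

{"method": "carry_out", "body": {
  "moves": [
    {"tx": 0,"ty": 0,"tz": -2,"wx": 0,"wy": 0,"wz": 0,"claw": 1},
    {"tx": 0,"ty": 0,"tz": -2,"wx": 0,"wy": 0,"wz": 0,"claw": 1},
    {"tx": 0,"ty": 0,"tz": -1.5,"wx": 0,"wy": 0,"wz": 0,"claw": 1},
    {"tx": 0,"ty": 0,"tz": 0,"wx": 0,"wy": 0,"wz": 0,"claw": 1},
    {"tx": 0,"ty": 0,"tz": 0,"wx": 0,"wy": 0,"wz": 0,"claw": 1}
  ]
}}

```text
clock: 45.48
tcp_pos: [0.4719, -0.2758, 0.0791]
orientation: [0.0, 0.029, 1.0, -0.0]
wrist_force: [0.5, -0.1, -2.1]
finger_gap: 0.0266
grip_force: 60.1
```

{"method": "carry_out", "body": {
  "moves": [
    {"tx": 0,"ty": 0,"tz": -0.7,"wx": 0,"wy": 0,"wz": 0,"claw": 1},
    {"tx": 0,"ty": 0,"tz": -0.5,"wx": 0,"wy": 0,"wz": 0,"claw": 1},
    {"tx": 0,"ty": 0,"tz": -0.3,"wx": 0,"wy": 0,"wz": 0,"claw": 1},
    {"tx": 0,"ty": 0,"tz": 0,"wx": 0,"wy": 0,"wz": 0,"claw": 1}
  ]
}}

```text
clock: 45.98
tcp_pos: [0.4717, -0.2757, 0.0644]
orientation: [0.0, 0.029, 1.0, -0.0]
wrist_force: [-1.9, 0.9, 3.5]
finger_gap: 0.027
grip_force: 60.7
```

{"method": "carry_out", "body": {
  "moves": [
    {"tx": 0,"ty": 0,"tz": 0,"wx": 0,"wy": 0,"wz": 0,"claw": -1},
    {"tx": 0,"ty": 0,"tz": 0,"wx": 0,"wy": 0,"wz": 0,"claw": -1},
    {"tx": 0,"ty": 0,"tz": 0,"wx": 0,"wy": 0,"wz": 0,"claw": -1},
    {"tx": 0,"ty": 0,"tz": 0,"wx": 0,"wy": 0,"wz": 0,"claw": -1},
    {"tx": 0,"ty": 0,"tz": 2,"wx": 0,"wy": 0,"wz": 0,"claw": -1},
    {"tx": 0,"ty": 0,"tz": 4,"wx": 0,"wy": 0,"wz": 0,"claw": -1},
    {"tx": 0,"ty": 0,"tz": 4,"wx": 0,"wy": 0,"wz": 0,"claw": -1}
  ]
}}

```text
clock: 46.85
tcp_pos: [0.4714, -0.2756, 0.1646]
orientation: [-0.0, 0.029, 1.0, 0.0]
wrist_force: [-0.5, -0.6, -0.2]
finger_gap: 0.0856
grip_force: 0.0
```

{"method": "carry_out", "body": {
  "moves": [
    {"tx": -1,"ty": 5,"tz": 1,"wx": 0,"wy": 0,"wz": 0,"claw": -1},
    {"tx": -1,"ty": 5,"tz": 1,"wx": 0,"wy": 0,"wz": 0,"claw": -1},
    {"tx": -1,"ty": 5,"tz": 1,"wx": 0,"wy": 0,"wz": 0,"claw": -1},
    {"tx": -1,"ty": 5,"tz": 1,"wx": 0,"wy": 0,"wz": 0,"claw": -1},
    {"tx": -1,"ty": 5,"tz": 1,"wx": 0,"wy": 0,"wz": 0,"claw": -1},
    {"tx": -1,"ty": 5,"tz": 1,"wx": 0,"wy": 0,"wz": 0,"claw": -1},
    {"tx": 0,"ty": 0,"tz": 0,"wx": 0,"wy": 0,"wz": 0,"claw": -1},
    {"tx": 0,"ty": 0,"tz": 0,"wx": 0,"wy": 0,"wz": 0,"claw": -1}
  ]
}}

```text
clock: 47.85
tcp_pos: [0.4119, 0.0242, 0.2239]
orientation: [0.0, 0.029, 1.0, -0.0]
wrist_force: [0.2, -0.1, 0.7]
finger_gap: 0.0852
grip_force: 0.0
```

```bash
python3 tr.py; python3 -c "
import cv2;cv2.imwrite('pics/f.png',cv2.resize(cv2.imread('pics/t_top.png'),(800,600),interpolation=2))"
```

```text
tcp [0.4119 0.0242 0.2239] yaw 176.68
top 658 [ 0.67   -0.0717  0.0686] yaw -84.6 [175.  90.]
top 90 [ 0.6745 -0.3791  0.0245] yaw 42.6 [70. 44.]
top 498 [0.6526 0.0614 0.0791] yaw 72.5 [ 91. 100.]
top 361 [ 0.4709 -0.2734  0.0881] yaw -3.3 [29. 88.]
top 369 [ 0.4658 -0.3591  0.0881] yaw -2.9 [29. 89.]
top 368 [ 0.4603 -0.4422  0.0881] yaw -3.3 [29. 89.]
top  red 20 [ 0.7691 -0.0665  0.0899]
top  red 19 [0.757  0.0618 0.0895]
top  red 24 [ 0.5375 -0.2771  0.08  ]
top  red 28 [ 0.5315 -0.3628  0.0763]
top  red 26 [ 0.5254 -0.4463  0.0777]
top  red 47 [ 0.3077 -0.2691  0.1101]
top  red 15 [0.3136 0.2424 0.022 ]
top  handle 334 [0.4357 0.401  0.1001] 12.108379888919814 0.1081120265954203
side 102 [0.6533 0.2982 0.0241] yaw -43.7 [100. 195.]
side 327 [0.6509 0.0432 0.0941] yaw 7.0 [92. 32.]
side 421 [ 0.6673 -0.0805  0.0914] yaw 21.9 [ 91. 126.]
side 493 [ 0.47   -0.2785  0.0879] yaw -2.9 [29. 91.]
side 623 [ 0.4649 -0.364   0.0875] yaw -3.1 [30. 89.]
side 277 [ 0.6765 -0.4132  0.0264] yaw -32.4 [49. 70.]
side 789 [ 0.4589 -0.4471  0.088 ] yaw -4.0 [31. 90.]
side  red 14 [0.7553 0.0563 0.0866]
side  red 20 [ 0.7667 -0.0733  0.0877]
side  red 71 [ 0.3063 -0.2761  0.1075]
side  red 40 [ 0.5358 -0.2834  0.0789]
side  red 47 [ 0.5287 -0.3689  0.0792]
side  red 53 [ 0.5223 -0.4514  0.0799]
side  handle 85 [0.4517 0.3966 0.0959] 14.805139879670577 0.1037139452767597
```

View pics/f.png

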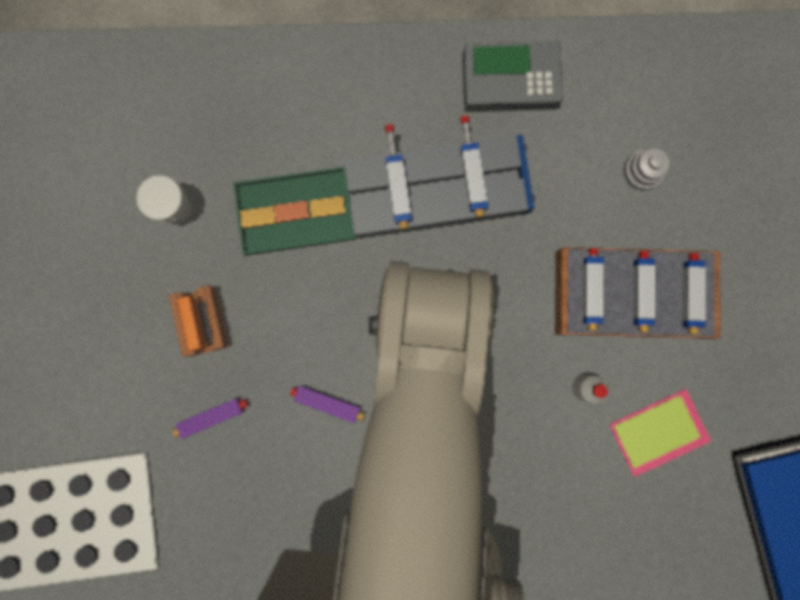

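View pics/t_side.png

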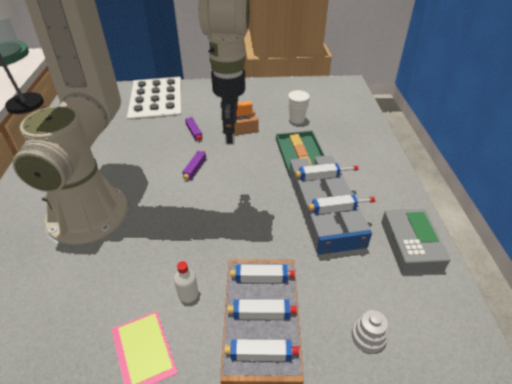

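The final pictures show everything in place. Two rod-out units lie across the slot at (398,190) and (474,180), and three rod-in units are in a row on the shelf. The scraps are in the pan, the scraper is in its stand, and the bystanders haven't moved.

```bash
python3 -c "
from workcell import env; print(env.hand_in())"
```

```text
the job is handed in; nothing more can be done
None
```

The job is handed in, though it returned no verdict: all three scraps are in the pan, the scraper is in its stand, both rod-out transducers lie across the bed, and the three rod-in ones are in a row on the shelf.

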